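# Lay the tea tray for two

### The job

Lay the tea tray for two: take the nested cups apart and stand each one upright on the saucer of its own colour, set the infuser with the matching lid fully down into each cup so that its lid sits level on the rim, and stand the sugar shaker on the tray midway between the two saucers. Leave the saucers where they are, tip nothing over, and do not disturb the tea box or the kitchen timer.

Things in the scene. Friction and masses are not known exactly. Their poses are not given: they have to be found in the camera images.
- tray: low wooden serving tray, fixed to the worktop, 270 mm along its own x (pointing roughly away from the robot) by 126 mm along its y, with a brass handle on each short end; origin under its centre on the worktop (whose tiles are at z = 3 mm), floor 6 mm above it, rim 12 mm high. Carries the two saucers.
- saucer_white: white saucer, 90 mm dia, 10 mm high, 180 g, loose, on the tray's floor 78 mm from its centre along the tray's long axis, at either end (they swap). Origin under its centre. Its flat middle, 56 mm across and 5 mm above the origin, takes a cup's foot; the dish rises round it. Leave it where it is.
- saucer_blue: blue saucer, 90 mm dia, 10 mm high, 180 g, loose, on the tray's floor 78 mm from its centre along the tray's long axis, at either end (they swap). Origin under its centre. Its flat middle, 56 mm across and 5 mm above the origin, takes a cup's foot; the dish rises round it. Leave it where it is.
- cup_white: the smaller, white handleless stepped stacking cup, 66 tall, round, origin under its centre, z up. Foot 47 to 49 dia up to z = 34, then a step and a wider part: 58 dia at z = 34 to 61 dia at the rim, outside; wall 4, mouth 53 inside. Sizes mm; 180 g. Starts nested in the blue cup on a ledge, origin 34 above the blue one's: its wide part stands free above the blue rim; lifts out.
- cup_blue: the larger, blue handleless stepped stacking cup, 66 tall, round, origin under its centre, z up. Foot 47 to 49 dia up to z = 34, then a step and a wider part: 63 dia at z = 34 to 67 dia at the rim, outside; wall 4, mouth 59 inside. Sizes mm; 220 g. Starts on the worktop with the white cup nested in it.
- infuser_white: white-lidded tea infuser: 41 dia steel basket under a domed 62 dia lid with knob. Sizes mm; round, 57 tall, 90 g; stands on the basket, origin under its centre, z up. Lid underside z = 28, dome to z = 36, knob 14-18 dia z = 36 to 57 (grip here). Plug of 49 dia under the lid (z 20 to 28) fits its own cup's 53 mouth; seated, the lid rests on the rim, origin 38 above the cup's.
- infuser_blue: blue-lidded tea infuser: 44 dia steel basket under a domed 68 dia lid with knob. Sizes mm; round, 57 tall, 110 g; stands on the basket, origin under its centre, z up. Lid underside z = 28, dome to z = 36, knob 14-18 dia z = 36 to 57 (grip here). Plug of 55 dia under the lid (z 20 to 28) fits its own cup's 59 mouth; seated, the lid rests on the rim, origin 38 above the cup's.
- shaker: sugar shaker: small clear glass shaker with white contents and a grey domed top, 44 mm diameter, 90 mm tall (the top, above z = 74 mm, is 34 mm across), about 110 g; origin at the centre of its underside; round. Starts on the worktop.
- tea_box: bystander: pale green carton of tea bags with an open flap, 65 x 112 x 125 mm, at the back of the worktop; origin at the centre of its underside. Leave alone.
- kitchen_timer: bystander: round red and white kitchen timer, 63 mm diameter, 46 mm high, near the front edge left of the tray; origin at the centre of its underside. Leave alone.

How it is judged:
By the outcome, as a careful person would: the job done as asked, in the order asked, and still so for the second after the job is handed in, with the robot touching nothing.
It also fails if it takes over 141 s, if anything falls off the work surface, if the arm or the gripper's body presses on something with over 40 N, if the wrist force passes 120 N, or if a joint passes its speed limit or range.

### The arm

A 7-joint arm with a two-finger parallel gripper is mounted at the origin on a cart in front of the work surface, level with it; the furniture and walls round the work are solid. World frame = base frame: x ahead of the robot, y to its left, z up, the work surface at z = 0. Lengths are in m, angles in rad, forces in N, time in s.
With the tool pointing down it reaches from about 0.425 to 0.875 m from the base axis. Payload 4.7 kg.
Tool frame: the origin (TCP) lies midway between the tips of the shut fingers; the grasp point (between the pads) lies 19 mm behind it; z points along the fingers, y is the line along which they close (so a half turn about z gives the same grasp; the last joint's range is limited). The gripper opens to 87 mm and grips with 3 to 60 N. Pads are 19 mm wide; open, the fingers measure 117 mm over their backs; the gripper's body (75 mm by 190 mm) begins 51 mm behind the grasp point.
Start: joints at [-1.136, 0.321, -0.07, 1.45, 0.023, 1.371, -0.057], TCP at [0.266, 0.593, 0.196] pointing down, gripper open.
Joint ranges: [-2.86, 2.86], [-0.3, 2.09], [-1.38, 1.24], [0.06, 2.45], [-1.56, 4.7], [0.09, 2.05], [-2.69, 2.69]. Speed limits (rad/s): [2.57, 2.57, 3.14, 3.14, 3.14, 3.14, 3.14].

### API

Orientations are given as a rotation vector (axis times angle).
In Python, from bench import ctrl gives the robot as it stands. The module is installed in compiled form; this text tells all that it offers.
- The arm moves only by the shell command python3 -m handwheel 'ROWS' [FORCE]. ROWS is JSON, a list of rows, each a list of 7 numbers: the finger opening in m, from 0 to 0.087, then the shift along the tool's x, y, z in m, then the turn, a rotation vector about the tool's x, y, z in degrees. A call has 1 to 12 rows; each row shifts and turns the commanded pose from where the row before left it, along the tool's axes as they then stand; what a row does not reach is not made up. A row lasts 1/8 s, in which the tool goes at most 62.5 mm and 10.7 degrees, less where a joint would pass 70% of its speed; a pose out of reach is approached as far as the arm can. A call is refused whole if a number of a shift passes 0.0625 or a number of a turn 10.7, either way. A call with a gripper value outside its range is refused whole. The fingers move at their own pace and stop on an object; FORCE is the grip in N (left out, the last holds). Time passes only in rows, so rows that do not move let the fingers close. It gives the time, the measured TCP pose, the force, the opening and the grip force at its end, in the units of the state.
- ctrl.get_state(): the state, without advancing time (a new reading comes with each control period).
- ctrl.get_image(name): name is "side" or "top" or "wrist"; returns (picture, depth): 384x512x3 uint8, blue, green, red; 384x512 float32, m along the optical axis (not along the pixel's ray), 0 where there is no reading.
- ctrl.camera_info(name): a dict with "intrinsics" (3x3 intrinsics, pixels), "R" (3x3) and "t" (3): a world point X has camera coordinates R X + t. Camera axes: x right, y down, z forward; pixel columns grow to the right and rows downward; lengths in m; the calibration is good to about 2 mm. The wrist camera is an equidistant fisheye: a pixel r from the principal point sees the ray r / f radians off the axis. A picture is of the moment at which its call begins: read the wrist's pose just before it. camera_info takes no time and is no camera call; for the wrist camera it gives the pose at the moment of the call.
- ctrl.close_job(): hands the job in; it is judged then, once.
The state is a dict: "time": time; "joint_positions": joint angles; "qd": joint speeds; "joint_torque": joint torques, N m; "position": TCP position; "tool_rot": TCP orientation; "ft_force": force on the tool from outside, world axes, zero at the start; "torque": the same for the moment, N m; "grip_width": opening from 0.0 (shut) to 1.0 (fully open); "grip_force": force on a finger pad.
Only numpy, scipy, OpenCV 4.12 (cv2) and the standard library are available. Lean on these libraries where they do the work, as an engineer would, in place of code of your own. Each camera call takes 0.05 s, during which the arm holds its last target. There are 200 camera calls.

## Working session

There is one attempt and no reset: what is moved stays moved. The work goes in short steps, Python scripts to look and compute and a shell command to move; the robot and the scene stay as the last step left them, time stands still between calls to the robot, and variables do not carry over. Pictures are saved under pics/ and viewed, at most 18 in all, crops included, and the job is handed in when it is done.

```bash
mkdir -p pics; cat > h.py <<'E'
import numpy as np, cv2
from bench import ctrl
from scipy.spatial.transform import Rotation as Ro
def snap(n,f):
    im,d=ctrl.get_image(n); cv2.imwrite(f'pics/{f}.png',im); np.savez(f'pics/{f}.npz',im=im,d=d,**{k:np.array(v) for k,v in ctrl.camera_info(n).items() if k in('intrinsics','R','t')}); return im,d
def load(f):
    z=np.load(f'pics/{f}.npz'); return z['im'],z['d'],z['intrinsics'],z['R'],z['t']
def cloud(f):
    im,d,K,R,t=load(f); v,u=np.mgrid[:d.shape[0],:d.shape[1]]
    c=np.stack([(u-K[0,2])/K[0,0]*d,(v-K[1,2])/K[1,1]*d,d],-1)
    P=(c-t)@R; P[d==0]=np.nan; return im,P
def pt(f,u,v,z):  # ray meets height z
    im,d,K,R,t=load(f); r=R.T@np.array([(u-K[0,2])/K[0,0],(v-K[1,2])/K[1,1],1]); o=-R.T@t
    return o+r*(z-o[2])/r[2]
def st():
    s=ctrl.get_state(); R=Ro.from_rotvec(s['tool_rot']).as_matrix()
    print('t',s['time'],'p',np.round(s['position'],4),'x',np.round(R[:,0],3),'y',np.round(R[:,1],3),'z',np.round(R[:,2],3),'f',np.round(s['ft_force'],1),'w',round(s['grip_width']*87,1),s['grip_force'],'q',np.round(s['joint_positions'],2)); return s,R
E
python3 - <<'E'
from h import *
st()
for n in('top','side'): snap(n,n+'0')
print({k:np.round(v,3).tolist() if not isinstance(v,str) else v for k,v in ctrl.camera_info('top').items()})
a=cv2.imread('pics/top0.png');b=cv2.imread('pics/side0.png')
cv2.imwrite('pics/top0b.png',cv2.resize(a,(800,600)));cv2.imwrite('pics/side0b.png',cv2.resize(b,(800,600)))
E
```

```text
t 0.0 p [0.2653 0.5927 0.1947] x [-0.913  0.408 -0.   ] y [ 0.408  0.913 -0.002] z [-0.001 -0.002 -1.   ] f [ 0.3 -0.5 -0.5] w 87.3 0.0 q [-1.14  0.32 -0.07  1.45  0.02  1.37 -0.06]
{'intrinsics': [[419.386, 0.0, 249.966], [0.0, 419.386, 186.49], [0.0, 0.0, 1.0]], 'R': [[0.02, -1.0, 0.005], [-0.988, -0.02, -0.156], [0.156, -0.002, -0.988]], 't': [0.275, 0.572, 0.887]}
```

View pics/top0b.png

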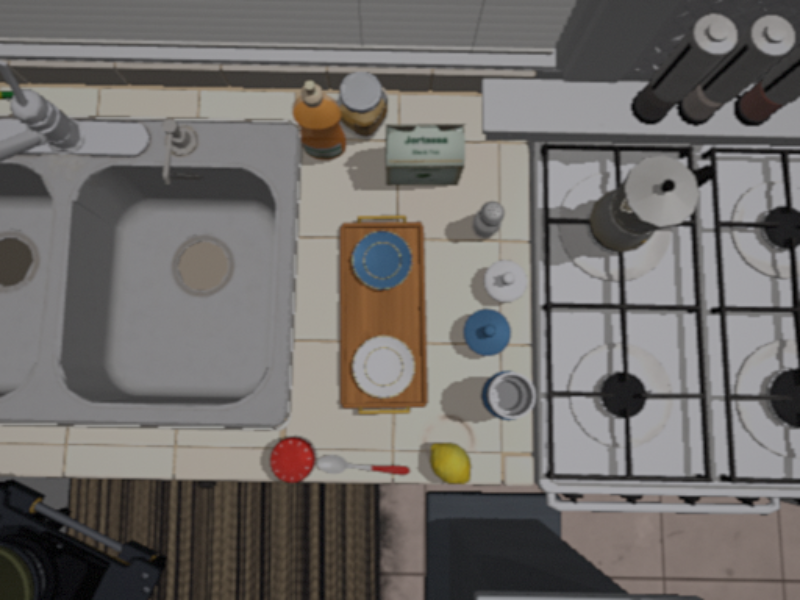

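View pics/side0b.png

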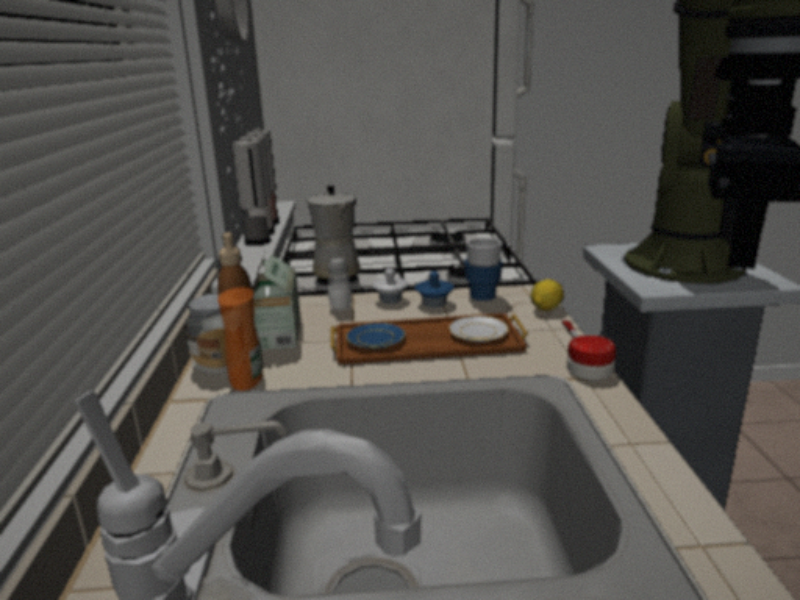

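The top view shows the tray in the middle, with the blue saucer at the far end (381,260) and the white saucer near (383,367). The nested cups are at (510,395), the white infuser at (504,281), the blue infuser at (487,332) and the shaker at (490,213). The side view confirms that everything stands upright. Next I measure from depth.

```bash
python3 - <<'E'
from h import *
im,P=cloud('top0')
def blob(name,u,v,r,z0,z1):
    u*=.64;v*=.64;r*=.64
    vv,uu=np.mgrid[:384,:512]; m=((uu-u)**2+(vv-v)**2<r*r)&(P[...,2]>z0)&(P[...,2]<z1)
    q=P[m]; 
    if len(q)<4: print(name,len(q));return
    A=np.c_[2*q[:,:2],np.ones(len(q))]
    c,rad=cv2.minEnclosingCircle(q[:,:2].astype(np.float32))
    print(name,len(q),'mean',np.round(q.mean(0),4),'minenc',np.round(c,4),round(rad,4),'zmax',round(np.nanmax(q[:,2]),4))
blob('shaker',490,213,25,.08,.2)
blob('iw lid',504,281,30,.026,.043);blob('iw knob',504,281,30,.045,.2)
blob('ib lid',487,332,30,.026,.043);blob('ib knob',487,332,30,.045,.2)
blob('cups',510,395,40,.094,.2); blob('cupsall',510,395,40,.08,.2)
blob('sw',383,367,36,.0145,.1);blob('sb',381,260,36,.0145,.1)
blob('timer',293,460,30,.04,.1)
for n,(u,v),z in [('shak',(490,210),.093),('iw',(505,280),.06),('ib',(488,330),.06),('cup',(511,391),.103),('sw',(383,367),.016),('sb',(381,260),.016)]: print(n,np.round(pt('top0',u*.64,v*.64,z),4))
for c in [(340,225),(424,225),(427,405),(341,408)]: print('tray',np.round(pt('top0',c[0]*.64,c[1]*.64,.015),4))
for c in [(580,300),(640,560),(700,320),(535,450)]: print('stove',np.round(P[int(c[1]*.64),int(c[0]*.64)],3))
q=P[(P[...,1]<-.23)&(P[...,1]>-.5)&(P[...,0]<.65)&(P[...,0]>.35)];print(np.nanpercentile(q[:,2],[5,50,95,99]))
q=P[(P[...,1]<-.05)&(P[...,1]>-.22)&(P[...,0]<.95)&(P[...,0]>.35)];print('x ext',len(q))
print('box',np.round(P[int(135*.64),int(425*.64)],3),np.round(P[int(180*.64),int(425*.64)],3))
E
for k in 0 1 2; do python3 - <<E
from h import *
im=cv2.imread('pics/top0.png')[120:280,210:350]
cv2.imwrite('pics/crop0.png',cv2.resize(im,None,fx=3.7,fy=3.7,interpolation=3)) 
E
break; done
```

```text
shaker 187 mean [0.6727 0.1503 0.0893] minenc [0.6748 0.149 ] 0.0174 zmax 0.0961
iw lid 527 mean [0.5867 0.124  0.0383] minenc [0.588 0.123] 0.0312 zmax 0.0427
iw knob 54 mean [0.5873 0.1238 0.06  ] minenc [0.5878 0.1232] 0.0088 zmax 0.0643
ib lid 666 mean [0.5124 0.1508 0.0383] minenc [0.5132 0.1497] 0.0342 zmax 0.043
ib knob 54 mean [0.5125 0.1504 0.0604] minenc [0.5128 0.1504] 0.0088 zmax 0.0639
cups 222 mean [0.4249 0.1265 0.1029] minenc [0.4246 0.1279] 0.0304 zmax 0.1088
cupsall 289 mean [0.4245 0.1252 0.0992] minenc [0.4246 0.1279] 0.0304 zmax 0.1088
sw 1060 mean [0.4621 0.2964 0.0178] minenc [0.4619 0.2987] 0.0469 zmax 0.025
sb 967 mean [0.6194 0.3016 0.0178] minenc [0.6202 0.3013] 0.0522 zmax 0.0256
timer 636 mean [0.3322 0.4179 0.0472] minenc [0.3317 0.4186] 0.0305 zmax 0.0545
shak [0.675  0.1523 0.093 ]
iw [0.5837 0.1265 0.06  ]
ib [0.5129 0.1505 0.06  ]
cup [0.4296 0.1274 0.103 ]
sw [0.4609 0.2951 0.016 ]
sb [0.6178 0.3015 0.016 ]
tray [0.6699 0.3637 0.015 ]
tray [0.6726 0.2386 0.015 ]
tray [0.4083 0.2312 0.015 ]
tray [0.4017 0.3537 0.015 ]
stove [ 0.571 -0.004 -0.029]
stove [-0.013 -0.416 -0.934]
stove [ 0.542 -0.173  0.   ]
stove [ 0.344  0.066 -0.04 ]
[-0.03207087 -0.0281708   0.00079065  0.00361481]
x ext 21366
box [0.772 0.244 0.117] [0.736 0.239 0.035]
```

View pics/crop0.png

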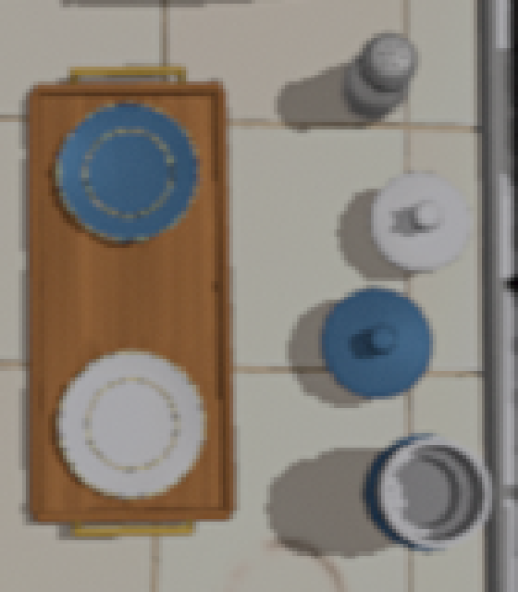

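```bash
python3 -m handwheel '[[0.087,0,0,0,0,0,-8],[0.087,0,0,0,0,0,-8],[0.087,0,0,0,0,0,-8],[0.087,-0.016,-0.046,0,0,0,0],[0.087,-0.016,-0.046,0,0,0,0],[0.087,-0.016,-0.046,0,0,0,0],[0.087,-0.016,-0.046,0,0,0,0],[0.087,-0.016,-0.046,0,0,0,0],[0.087,-0.016,-0.046,0,0,0,0],[0.087,-0.016,-0.046,0,0,0,0],[0.087,-0.016,-0.046,0,0,0,0],[0.087,0,0,0,0,0,0]]' 20; python3 - <<'E'
from h import *
st(); s=snap('wrist','w1'); cv2.imwrite('pics/w1b.png',cv2.resize(s[0],(800,600)))
print({k:np.round(v,3).tolist() if not isinstance(v,str) else v for k,v in ctrl.camera_info('wrist').items()})
E
```

```text
time: 1.6
position: [0.3942, 0.2211, 0.1958]
tool_rot: [0.014, 3.141, -0.001]
ft_force: [-0.2, 0.7, -0.2]
grip_width: 1.0
grip_force: 0.0
t 1.6 p [0.3942 0.2211 0.1958] x [-1.     0.009 -0.   ] y [ 0.009  1.    -0.001] z [ 0.    -0.001 -1.   ] f [-0.2  0.7 -0.2] w 87.0 0.0 q [-0.72 -0.11  0.14  1.92  0.02  1.33  0.98]
{'intrinsics': [[297.319, 0.0, 257.729], [0.0, 297.319, 195.318], [0.0, 0.0, 1.0]], 'R': [[0.004, 1.0, 0.001], [0.961, -0.005, 0.278], [0.278, -0.0, -0.961]], 't': [-0.225, -0.41, 0.282]}
```

View pics/w1b.png

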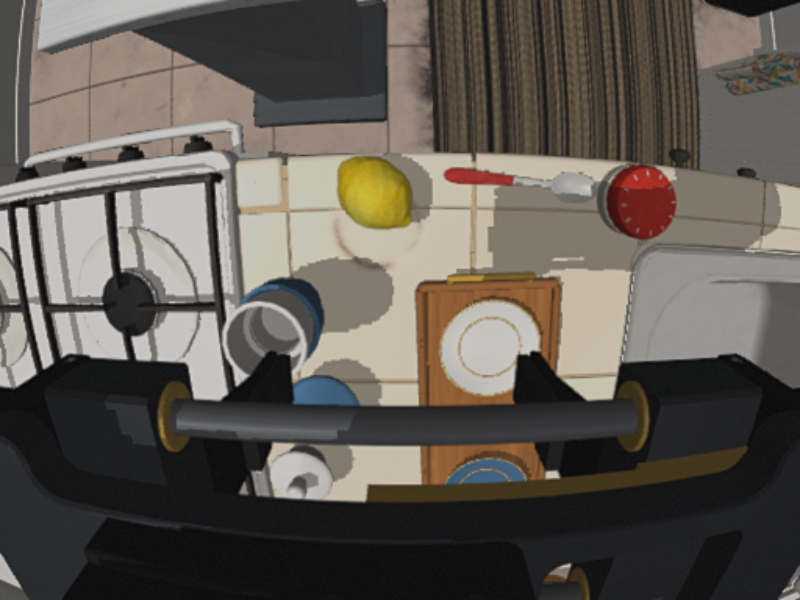

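The wrist view shows the white cup's rim centred near (265,338), the white saucer's gold ring near (490,346) and the shaded lids below. I'll check these with the fisheye model.

```bash
cat >> h.py <<'E'
def wray(f,u,v):
    im,d,K,R,t=load(f); a=np.array([(u-K[0,2])/K[0,0],(v-K[1,2])/K[1,1]]); th=np.hypot(*a)
    return R.T@np.r_[a/th*np.sin(th),np.cos(th)], -R.T@t
def wpt(f,u,v,z):
    r,o=wray(f,u,v); return np.round(o+r*(z-o[2])/r[2],4)
def wcloud(f):
    im,d,K,R,t=load(f); v,u=np.mgrid[:384,:512]; a=np.stack([(u-K[0,2])/K[0,0],(v-K[1,2])/K[1,1]],-1); th=np.linalg.norm(a,axis=-1)
    c=np.concatenate([a*(np.tan(th)/th)[...,None],np.ones_like(th)[...,None]],-1)*d[...,None]
    P=(c-t)@R; P[(d==0)|(th>1.2)]=np.nan; return im,P
def circ(P,x,y,r,z0,z1,m=True):
    q=P[(np.hypot(P[...,0]-x,P[...,1]-y)<r)&(P[...,2]>z0)&(P[...,2]<z1)&m]
    if len(q)<5: return len(q)
    c,rad=cv2.minEnclosingCircle(q[:,:2].astype(np.float32)); return len(q),np.round(q.mean(0),4),np.round(c,4),round(rad,4)
E
python3 - <<'E'
from h import *
im,P=wcloud('w1')
print('cup rim',circ(P,.426,.128,.045,.098,.109)); print('blue rim',circ(P,.426,.128,.045,.062,.07))
print('saucer',circ(P,.461,.297,.06,.016,.024)); 
print('rim px',wpt('w1',265*.64,338*.64,.103),'saucer px',wpt('w1',490*.64,346*.64,.015))
im,Q=cloud('top0')
print('top',pt('top0',244.6,166.5,.016),pt('top0',245.7,234.6,.016))
h=cv2.cvtColor(load('w1')[0],cv2.COLOR_BGR2HSV)
print('lidpx',wpt('w1',300*.64,470*.64,.03))
E
```

```text
cup rim (594, array([0.4184, 0.1291, 0.1024]), array([0.425 , 0.1294]), 0.0307)
blue rim (474, array([0.4165, 0.1368, 0.0676]), array([0.424, 0.13 ]), 0.0332)
saucer (1343, array([0.458 , 0.2933, 0.018 ]), array([0.4609, 0.297 ]), 0.0599)
rim px [0.4208 0.1316 0.103 ] saucer px [0.4609 0.2985 0.015 ]
top [0.61762315 0.29971068 0.016     ] [0.46157144 0.29382863 0.016     ]
lidpx [0.5817 0.1252 0.03  ]
```

```bash
python3 -m handwheel '[[0.087,-0.011,-0.031,0,0,0,0],[0.087,-0.011,-0.031,0,0,0,0],[0.087,-0.010,-0.030,0,0,0,0],[0.087,0,0,0.031,0,0,0],[0.087,0,0,0.031,0,0,0],[0.087,0,0,0.031,0,0,0],[0.087,0,0,0.030,0,0,0],[0.087,0,0,0,0,0,0],[0.087,0,0,0,0,0,0]]' 20; python3 - <<'E'
from h import *
st()
E
```

```text
time: 2.78
position: [0.4252, 0.134, 0.0738]
tool_rot: [0.001, 3.14, 0.001]
ft_force: [0.2, -0.4, 0.5]
grip_width: 0.999
grip_force: 0.0
t 2.775 p [0.4252 0.134  0.0738] x [-1.     0.001 -0.001] y [0.001 1.    0.001] z [ 0.001  0.001 -1.   ] f [ 0.2 -0.4  0.5] w 86.9 0.0 q [-0.63 -0.02  0.27  2.09  0.01  1.07  1.2 ]
```

```bash
python3 -m handwheel '[[0.087,0,-0.005,0.001,0,0,0],[0.087,0,0,0,0,0,0],[0.05,0,0,0,0,0,0],[0.05,0,0,0,0,0,0],[0.05,0,0,0,0,0,0],[0.05,0,0,0,0,0,0]]' 20; python3 -m handwheel '[[0.05,0,0,0,0,0,0],[0.05,0,0,-0.01,0,0,0],[0.05,0,0,-0.02,0,0,0],[0.05,0,0,-0.03,0,0,0],[0.05,0,0,-0.03,0,0,0],[0.05,0,0,-0.02,0,0,0],[0.05,0,0,0,0,0,0]]' 20; python3 - <<'E'
from h import *
st(); snap('wrist','w2'); snap('side','s2')
a=np.hstack([cv2.resize(load('w2')[0],(480,360)),cv2.resize(load('s2')[0][80:300,180:400],(320,360))]);cv2.imwrite('pics/ws2.png',a)
E
```

```text
time: 3.52
position: [0.4247, 0.1276, 0.0719]
tool_rot: [0.003, 3.142, -0.001]
ft_force: [-0.2, -1.7, 1.8]
grip_width: 0.685
grip_force: 20.0
time: 4.4
position: [0.4257, 0.1287, 0.1836]
tool_rot: [0.003, 3.138, 0.003]
ft_force: [1.7, -0.2, -1.4]
grip_width: 0.691
grip_force: 20.0
t 4.4 p [0.4257 0.1287 0.1836] x [-1.     0.002 -0.003] y [0.002 1.    0.002] z [ 0.003  0.002 -1.   ] f [ 1.7 -0.2 -1.4] w 60.1 19.999822229146957 q [-0.63 -0.13  0.26  1.96  0.03  1.3   1.18]
```

View pics/ws2.png

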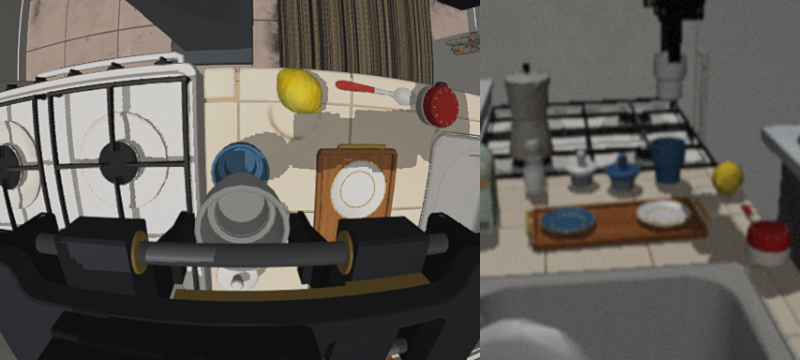

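Cup is out and level, and the blue cup is still standing. Now I'll fit the saucers by colour for accurate centres.

```bash
cat >> h.py <<'E'
def disc(f,x,y,r,z,col,wrist):
    im,d,K,R,t=load(f); h=cv2.cvtColor(im,cv2.COLOR_BGR2HSV).astype(int)
    v,u=np.mgrid[:384,:512]; a=np.stack([(u-K[0,2])/K[0,0],(v-K[1,2])/K[1,1]],-1)
    if wrist:
        th=np.linalg.norm(a,axis=-1); c=np.concatenate([a*(np.sinc(th/np.pi))[...,None],np.cos(th)[...,None]],-1)
    else: c=np.concatenate([a,np.ones((384,512,1))],-1)
    rr=c@R; o=-R.T@t; X=o+rr*((z-o[2])/rr[...,2])[...,None]
    m=(h[...,1]<60) if col=='white' else ((h[...,0]>95)&(h[...,0]<125)&(h[...,1]>90))
    m=m&(np.hypot(X[...,0]-x,X[...,1]-y)<r)
    m=cv2.morphologyEx(m.astype(np.uint8),cv2.MORPH_OPEN,np.ones((3,3)))
    n,l,s,cc=cv2.connectedComponentsWithStats(m); k=1+np.argmax(s[1:,4]); 
    q=X[l==k][:,:2].astype(np.float32); c,rad=cv2.minEnclosingCircle(q); hull=cv2.convexHull(q)[:,0]
    A=np.c_[2*hull,np.ones(len(hull))]; s=np.linalg.lstsq(A,(hull**2).sum(1),rcond=None)[0]
    return len(q),'minenc',np.round(c,4),round(rad,4),'fit',np.round(s[:2],4),round(float(np.sqrt(s[2]+s[0]**2+s[1]**2)),4)
E
python3 - <<'E'
from h import *
for f,w in(('top0',0),('w1',1),('w2',1)): print(f,disc(f,.461,.296,.06,.019,'white',w))
print(disc('top0',.618,.300,.06,.019,'blue',0))
print('bluecup',disc('w2',.426,.129,.06,.069,'blue',1)); im,P=wcloud('w2'); print(circ(P,.426,.129,.04,.06,.08))
E
```

```text
top0 (1234, 'minenc', array([0.4626, 0.2952]), 0.0447, 'fit', array([0.4623, 0.2954]), 0.0438)
w1 (2991, 'minenc', array([0.4671, 0.3035]), 0.0503, 'fit', array([0.4666, 0.3027]), 0.0467)
w2 (2924, 'minenc', array([0.4703, 0.2965]), 0.0518, 'fit', array([0.4697, 0.2975]), 0.0478)
(848, 'minenc', array([0.6184, 0.3007]), 0.0417, 'fit', array([0.6186, 0.3005]), 0.0408)
bluecup (1751, 'minenc', array([0.4227, 0.1261]), 0.0326, 'fit', array([0.4225, 0.1261]), 0.0318)
(495, array([0.41  , 0.1255, 0.0672]), array([0.4243, 0.1258]), 0.0335)
```

```bash
python3 -m handwheel '[[0.05,-0.007,0.033,0,0,0,0],[0.05,-0.007,0.034,0,0,0,0],[0.05,-0.007,0.034,0.01,0,0,0],[0.05,-0.008,0.034,0.02,0,0,0],[0.05,-0.007,0.032,0.02,0,0,0],[0.05,0,0,0.03,0,0,0],[0.05,0,0,0.025,0,0,0],[0.05,0,0,0.01,0,0,0],[0.05,0,0,0,0,0,0],[0.05,0,0,0,0,0,0]]' 20; python3 - <<'E'
from h import *
st(); snap('wrist','w3'); im,P=wcloud('w3'); 
for z in (.093,.098,.103): print('cup',circ(P,.462,.296,.045,z,z+.006))
E
```

```text
time: 5.75
position: [0.4617, 0.2953, 0.0678]
tool_rot: [0.003, 3.14, 0.002]
ft_force: [-0.2, -0.5, -1.6]
grip_width: 0.691
grip_force: 20.0
t 5.75 p [0.4617 0.2953 0.0678] x [-1.     0.002 -0.001] y [0.002 1.    0.001] z [ 0.001  0.001 -1.   ] f [-0.2 -0.5 -1.6] w 60.1 19.99971181154251 q [-0.75  0.2   0.14  1.87 -0.03  1.07  0.98]
cup (789, array([0.4484, 0.298 , 0.0974]), array([0.4537, 0.2952]), 0.039)
cup (1456, array([0.4513, 0.2945, 0.0996]), array([0.4539, 0.2952]), 0.0391)
cup (245, array([0.4544, 0.2967, 0.106 ]), array([0.4506, 0.2951]), 0.039)
```

```bash
python3 -m handwheel '[[0.05,0,0.0005,0.007,0,0,0],[0.05,0,0,0.006,0,0,0],[0.05,0,0,0.002,0,0,0],[0.05,0,0,0.002,0,0,0],[0.05,0,0,0.001,0,0,0],[0.05,0,0,0,0,0,0]]' 20; python3 - <<'E'
from h import *
st()
E
```

```text
time: 6.55
position: [0.4611, 0.2955, 0.049]
tool_rot: [0.003, 3.141, 0.0]
ft_force: [0.4, -0.3, -2.0]
grip_width: 0.688
grip_force: 20.0
t 6.55 p [0.4611 0.2955 0.049 ] x [-1.     0.002 -0.   ] y [0.002 1.    0.   ] z [ 0.  0. -1.] f [ 0.4 -0.3 -2. ] w 59.8 19.999859780073166 q [-0.75  0.23  0.14  1.88 -0.04  1.04  0.98]
```

```bash
for i in 1 2; do python3 -m handwheel '[[0.05,0,0,0.001,0,0,0],[0.05,0,0,0,0,0,0]]' 20 | grep -E 'posi|ft'; done
```

```text
position: [0.4616, 0.2955, 0.0488]
ft_force: [-1.0, -1.3, 4.3]
position: [0.4618, 0.2956, 0.0487]
ft_force: [-2.8, -3.0, 10.0]
```

```bash
python3 -m handwheel '[[0.05,0,0,-0.0015,0,0,0],[0.087,0,0,0,0,0,0],[0.087,0,0,0,0,0,0],[0.087,0,0,0,0,0,0],[0.087,0,0,0,0,0,0],[0.087,0,0,-0.02,0,0,0],[0.087,0,0,-0.03,0,0,0],[0.087,0,0,-0.03,0,0,0],[0.087,0,0,-0.03,0,0,0],[0.087,0,0,0,0,0,0]]' 20; python3 - <<'E'
from h import *
st(); snap('wrist','w4'); im,P=wcloud('w4'); print('white cup rim',circ(P,.462,.296,.045,.074,.083)); print('saucer',circ(P,.462,.296,.06,.0165,.024))
print('blue cup rim',circ(P,.424,.126,.045,.063,.073))
cv2.imwrite('pics/w4b.png',cv2.resize(im[150:290,60:400],(800,330)))
E
```

```text
time: 8.3
position: [0.4626, 0.2966, 0.161]
tool_rot: [0.003, 3.137, 0.005]
ft_force: [0.2, -0.1, -0.2]
grip_width: 1.0
grip_force: 0.0
t 8.3 p [0.4626 0.2966 0.161 ] x [-1.     0.002 -0.004] y [0.002 1.    0.003] z [ 0.004  0.003 -1.   ] f [ 0.2 -0.1 -0.2] w 87.0 0.0 q [-0.75  0.12  0.15  1.76 -0.02  1.25  0.97]
white cup rim (873, array([0.461 , 0.2934, 0.078 ]), array([0.4611, 0.2934]), 0.0307)
saucer (1336, array([0.4557, 0.2942, 0.0178]), array([0.4616, 0.2935]), 0.0448)
blue cup rim (767, array([0.4244, 0.1264, 0.0668]), array([0.4247, 0.1261]), 0.0338)
```

View pics/w4b.png

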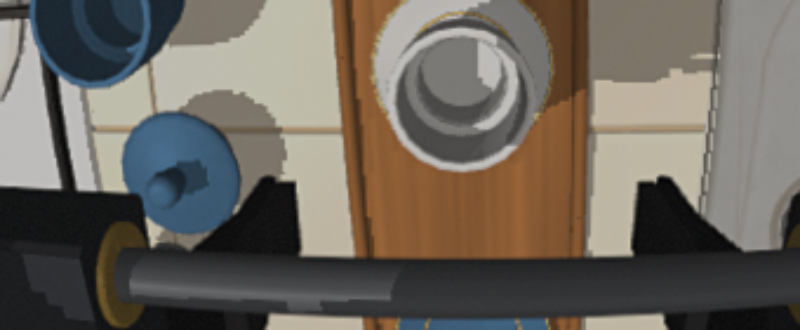

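```bash
python3 -m handwheel '[[0.087,0.008,-0.034,0,0,0,0],[0.087,0.008,-0.034,0,0,0,0],[0.087,0.008,-0.034,0,0,0,0],[0.087,0.008,-0.034,0,0,0,0],[0.087,0.006,-0.033,0,0,0,0],[0.087,0,0,0,0,0,0],[0.087,0,0,0.02,0,0,0],[0.087,0,0,0.02,0,0,0],[0.087,0,0,0.02,0,0,0],[0.087,0,0,0,0,0,0]]' 20;  python3 - <<'E'
from h import *
st()
E
```

```text
time: 9.6
position: [0.4208, 0.1266, 0.0962]
tool_rot: [-0.001, -3.137, 0.003]
ft_force: [0.3, 0.4, 0.3]
grip_width: 1.002
grip_force: 0.0
t 9.6 p [0.4208 0.1266 0.0962] x [-1.     0.001  0.004] y [ 0.001  1.    -0.002] z [-0.004 -0.002 -1.   ] f [0.3 0.4 0.3] w 87.2 0.0 q [-0.62 -0.06  0.26  2.08  0.02  1.12  1.2 ]
```

```bash
python3 -m handwheel '[[0.087,-0.0045,0.001,0,0,0,0],[0.087,0,0,0.02,0,0,0],[0.087,0,0,0.02,0,0,0],[0.087,0,0,0.017,0,0,0],[0.087,0,0,0,0,0,0]]' 20|grep -E 'pos|ft';python3 -m handwheel '[[0.055,0,0,0,0,0,0],[0.055,0,0,0,0,0,0],[0.055,0,0,0,0,0,0],[0.055,0,0,0,0,0,0],[0.055,0,0,0,0,0,0]]' 20;  python3 - <<'E'
from h import *
st()
E
```

```text
position: [0.427, 0.1276, 0.0411]
ft_force: [-0.0, -0.1, -0.3]
time: 10.85
position: [0.4284, 0.1275, 0.0427]
tool_rot: [0.003, 3.139, 0.001]
ft_force: [0.2, -1.0, 5.7]
grip_width: 0.641
grip_force: 2.7
t 10.85 p [0.4284 0.1275 0.0427] x [-1.     0.002 -0.002] y [0.002 1.    0.001] z [ 0.002  0.001 -1.   ] f [ 0.2 -1.   5.7] w 55.8 2.7249615665823512 q [-0.62  0.02  0.27  2.12 -0.01  0.99  1.23]
```

```bash
python3 - <<'E'
from h import *
snap('side','s5');snap('wrist','w5'); snap('top','t5')
a=np.hstack([cv2.resize(load('w5')[0],(480,360)),cv2.resize(load('s5')[0][130:240,240:350],(320,360))]);cv2.imwrite('pics/ws5.png',a)
E
```

```text
(no output)
```

View pics/ws5.png

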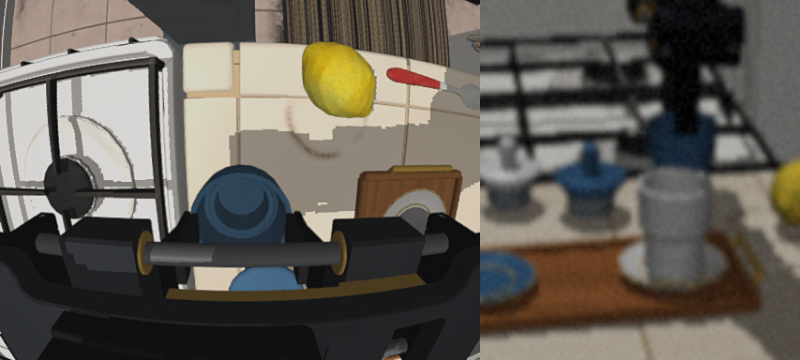

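```bash
python3 - <<'E'
from h import *
im,P=wcloud('w5')
h=cv2.cvtColor(im,cv2.COLOR_BGR2HSV).astype(int); b=(h[...,0]>95)&(h[...,0]<125)&(h[...,1]>90)
for z in np.arange(.0,.09,.01): print(round(z,3),circ(P,.42,.127,.055,z,z+.01,b))
a=np.hstack([cv2.resize(im[150:300,170:340],(680,600))]);cv2.imwrite('pics/w5c.png',a)
E
```

```text
0.0 (1485, array([0.4288, 0.1264, 0.0084]), array([0.4265, 0.1263]), 0.0197)
0.01 (329, array([0.4395, 0.1262, 0.015 ]), array([0.4266, 0.1266]), 0.0202)
0.02 (359, array([0.4392, 0.1265, 0.025 ]), array([0.4266, 0.1264]), 0.0204)
0.03 (1876, array([0.4342, 0.1268, 0.0365]), array([0.426 , 0.1264]), 0.028)
0.04 (789, array([0.436 , 0.1268, 0.0449]), array([0.4237, 0.1266]), 0.0307)
0.05 (656, array([0.4255, 0.1268, 0.0549]), array([0.4231, 0.1267]), 0.0311)
0.06 (1265, array([0.4082, 0.1276, 0.0674]), array([0.4239, 0.1269]), 0.0325)
0.07 (88, array([0.4073, 0.1281, 0.0704]), array([0.4229, 0.1268]), 0.0313)
0.08 0
```

View pics/w5c.png

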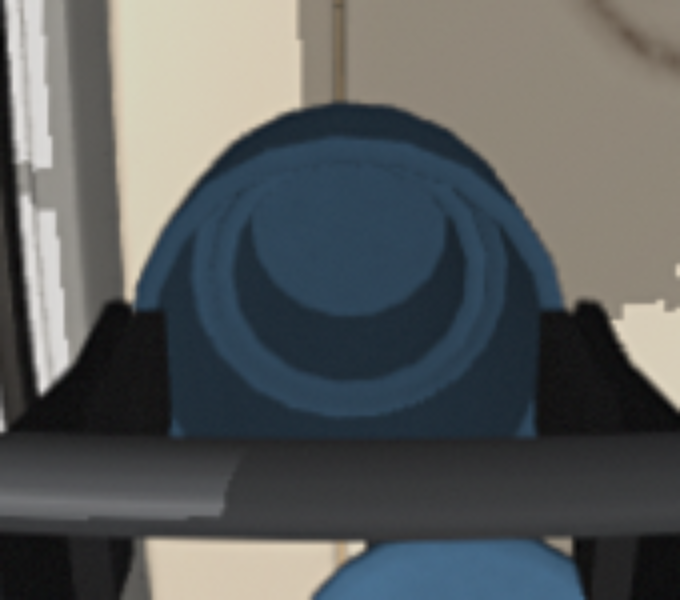

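```bash
python3 - <<'E'
from h import *
im,P=wcloud('w5')
for r in (305,330,360,400,425):
  for c in (110,130,150,160,175,200,525,545,560,590): print(r,c,np.round(P[150+r//4,170+c//4]*1000).tolist(),end=' ')
  print()
im,P4=wcloud('w4'); st()
E
python3 -m handwheel '[[0.055,0,0,0,0,0,0],[0.055,0,0,0,0,0,0]]' 20
```

```text
305 110 [417.0, 92.0, 72.0] 305 130 [417.0, 95.0, 73.0] 305 150 [418.0, 97.0, 70.0] 305 160 [419.0, 98.0, 66.0] 305 175 [424.0, 98.0, 56.0] 305 200 [431.0, 100.0, 36.0] 305 525 [424.0, 155.0, 54.0] 305 545 [418.0, 156.0, 70.0] 305 560 [418.0, 158.0, 69.0] 305 590 [417.0, 162.0, 71.0] 
330 110 [417.0, 93.0, 81.0] 330 130 [418.0, 95.0, 78.0] 330 150 [418.0, 98.0, 78.0] 330 160 [420.0, 99.0, 74.0] 330 175 [427.0, 98.0, 56.0] 330 200 [434.0, 101.0, 41.0] 330 525 [428.0, 155.0, 56.0] 330 545 [420.0, 155.0, 73.0] 330 560 [418.0, 157.0, 78.0] 330 590 [417.0, 160.0, 80.0] 
360 110 [418.0, 95.0, 89.0] 360 130 [419.0, 97.0, 88.0] 360 150 [421.0, 99.0, 84.0] 360 160 [425.0, 99.0, 74.0] 360 175 [432.0, 98.0, 59.0] 360 200 [437.0, 101.0, 48.0] 360 525 [431.0, 155.0, 61.0] 360 545 [423.0, 155.0, 79.0] 360 560 [419.0, 155.0, 88.0] 360 590 [419.0, 159.0, 88.0] 
400 110 [419.0, 97.0, 99.0] 400 130 [420.0, 99.0, 98.0] 400 150 [426.0, 99.0, 86.0] 400 160 [430.0, 99.0, 77.0] 400 175 [435.0, 99.0, 66.0] 400 200 [441.0, 102.0, 56.0] 400 525 [435.0, 154.0, 68.0] 400 545 [429.0, 155.0, 80.0] 400 560 [423.0, 155.0, 91.0] 400 590 [418.0, 156.0, 101.0] 
425 110 [418.0, 98.0, 107.0] 425 130 [423.0, 99.0, 98.0] 425 150 [428.0, 99.0, 88.0] 425 160 [434.0, 99.0, 78.0] 425 175 [438.0, 99.0, 69.0] 425 200 [443.0, 103.0, 61.0] 425 525 [438.0, 154.0, 69.0] 425 545 [431.0, 155.0, 82.0] 425 560 [426.0, 155.0, 92.0] 425 590 [418.0, 155.0, 107.0] 
t 11.0 p [0.4284 0.1275 0.0427] x [-1.     0.002 -0.002] y [0.002 1.    0.001] z [ 0.002  0.001 -1.   ] f [ 0.1 -0.4  5.8] w 55.6 2.7773177197377663 q [-0.62  0.02  0.27  2.12 -0.01  0.99  1.23]
time: 11.25
position: [0.4284, 0.1275, 0.0427]
tool_rot: [0.003, 3.139, 0.001]
ft_force: [-0.1, -1.4, 5.2]
grip_width: 0.632
grip_force: 2.7
```

```bash
python3 - <<'E'
from h import *
for f,p in (('w1',(.3942,.2211,.1958)),('w2',(.4257,.1287,.1836)),('w3',(.4617,.2953,.0678)),('w4',(.4626,.2966,.161)),('w5',(.4284,.1275,.0427))):
    im,P=wcloud(f); D=P-np.array(p); dark=im.max(-1)<70
    m=dark&(abs(D[...,0])<.025)&(abs(D[...,1])<.07)&(abs(D[...,1])>.02)&(D[...,2]>-.03)&(D[...,2]<.06)
    q=D[m]*1000
    for s in(-1,1):
        k=q[q[:,1]*s>0]; k=k[np.argsort(k[:,2])]
        print(f,s,len(k),'lowest',np.round(k[5:9]).tolist(),'z pct',np.round(np.percentile(k[:,2],[1,10,50])))
E
```

```text
w1 -1 744 lowest [[-11.0, -44.0, 27.0], [-11.0, -43.0, 27.0], [0.0, -42.0, 27.0], [-10.0, -41.0, 28.0]] z pct [27. 31. 44.]
w1 1 721 lowest [[6.0, 46.0, 28.0], [-12.0, 54.0, 28.0], [7.0, 46.0, 28.0], [-10.0, 48.0, 28.0]] z pct [28. 31. 44.]
w2 -1 680 lowest [[14.0, -23.0, 20.0], [13.0, -22.0, 20.0], [13.0, -23.0, 22.0], [-10.0, -34.0, 25.0]] z pct [22. 30. 44.]
w2 1 721 lowest [[-6.0, 23.0, 5.0], [-2.0, 24.0, 6.0], [-3.0, 24.0, 6.0], [-4.0, 24.0, 6.0]] z pct [ 6. 28. 43.]
w3 -1 654 lowest [[-20.0, -21.0, 19.0], [-20.0, -22.0, 19.0], [16.0, -21.0, 20.0], [15.0, -22.0, 21.0]] z pct [20. 31. 44.]
w3 1 739 lowest [[-4.0, 24.0, 5.0], [4.0, 24.0, 5.0], [1.0, 25.0, 6.0], [-5.0, 24.0, 6.0]] z pct [ 6. 23. 43.]
w4 -1 780 lowest [[-12.0, -53.0, 26.0], [-12.0, -51.0, 26.0], [-11.0, -48.0, 26.0], [5.0, -45.0, 26.0]] z pct [26. 29. 43.]
w4 1 756 lowest [[-12.0, 51.0, 26.0], [-11.0, 45.0, 26.0], [-12.0, 48.0, 26.0], [-10.0, 46.0, 26.0]] z pct [26. 30. 44.]
w5 -1 1286 lowest [[2.0, -20.0, -26.0], [3.0, -20.0, -26.0], [-2.0, -21.0, -26.0], [-5.0, -21.0, -26.0]] z pct [-24.   1.  28.]
w5 1 1220 lowest [[-4.0, 27.0, -6.0], [9.0, 24.0, -5.0], [-3.0, 27.0, -5.0], [-12.0, 25.0, -5.0]] z pct [-4.  3. 30.]
```

The fingertips sit about 26 mm above the TCP when the gripper is wide open, so they closed on top of the rim. The cup is still upright. I'll lift off, open, go lower and grip again.

```bash
python3 -m handwheel '[[0.055,0,0,-0.005,0,0,0],[0.087,0,0,-0.005,0,0,0],[0.087,0,0,0,0,0,0],[0.087,0,0,0,0,0,0],[0.087,0.002,0,0,0,0,0],[0.087,0,0,0,0,0,0],[0.087,0,0,0,0,0,0]]' 20;  python3 - <<'E'
from h import *
st();snap('wrist','w6');im,P=wcloud('w6'); h=cv2.cvtColor(im,cv2.COLOR_BGR2HSV).astype(int); b=(h[...,0]>95)&(h[...,0]<125)&(h[...,1]>90)
print(circ(P,.424,.127,.045,.062,.075,b),circ(P,.424,.127,.045,0,.01,b))
E
```

```text
time: 12.12
position: [0.4251, 0.1275, 0.0513]
tool_rot: [-0.003, -3.142, 0.0]
ft_force: [-0.3, 0.2, -0.2]
grip_width: 0.999
grip_force: 0.0
t 12.125 p [0.4251 0.1275 0.0513] x [-1.     0.002  0.   ] y [ 0.002  1.    -0.   ] z [-0. -0. -1.] f [-0.3  0.2 -0.2] w 86.9 0.0 q [-0.62  0.01  0.27  2.12 -0.    1.02  1.22]
(1472, array([0.4123, 0.1266, 0.0682]), array([0.4243, 0.1265]), 0.0326) (1369, array([0.4289, 0.1263, 0.0084]), array([0.4267, 0.1262]), 0.0196)
```

```bash
python3 -m handwheel '[[0.087,0,0,0.01,0,0,0],[0.087,0,0,0.01,0,0,0],[0.087,0,0,0.009,0,0,0],[0.087,0,0,0,0,0,0],[0.055,0,0,0,0,0,0],[0.055,0,0,0,0,0,0],[0.055,0,0,0,0,0,0],[0.055,0,0,0,0,0,0],[0.055,0,0,0,0,0,0]]' 25;  python3 - <<'E'
from h import *
st()
E
```

```text
time: 13.3
position: [0.4255, 0.1273, 0.0227]
tool_rot: [0.003, 3.141, -0.0]
ft_force: [0.5, -1.8, 3.5]
grip_width: 0.762
grip_force: 25.0
t 13.3 p [0.4255 0.1273 0.0227] x [-1.     0.002 -0.001] y [ 0.002  1.    -0.   ] z [ 0.001 -0.    -1.   ] f [ 0.5 -1.8  3.5] w 66.3 25.000424841418862 q [-0.62  0.05  0.27  2.15 -0.02  0.95  1.23]
```

```bash
python3 -m handwheel '[[0.055,0,0,-0.01,0,0,0],[0.055,0,0,-0.03,0,0,0],[0.055,0,0,-0.04,0,0,0],[0.055,0,0,-0.042,0,0,0],[0.055,0,0,0,0,0,0],[0.055,-0.032,0.029,0,0,0,0],[0.055,-0.032,0.029,0,0,0,0],[0.055,-0.032,0.029,0,0,0,0],[0.055,-0.032,0.029,0,0,0,0],[0.055,-0.032,0.029,0,0,0,0],[0.055,-0.032,0.028,0,0,0,0],[0.055,0,0,0,0,0,0]]' 25;  python3 -m handwheel '[[0.055,0,0,0.03,0,0,0],[0.055,0,0,0.03,0,0,0],[0.055,0,0,0.02,0,0,0],[0.055,0,0,0,0,0,0],[0.055,0,0,0,0,0,0]]' 25;  python3 - <<'E'
from h import *
st(); snap('top','t7');snap('side','s7')
cv2.imwrite('pics/ts7.png',np.hstack([cv2.resize(load('t7')[0][100:290,190:370],(400,422)),cv2.resize(load('s7')[0][120:260,190:340],(400,422))]))
E
```

```text
time: 14.8
position: [0.617, 0.3025, 0.1406]
tool_rot: [0.001, -3.138, 0.002]
ft_force: [-0.6, -0.1, -2.6]
grip_width: 0.764
grip_force: 25.0
time: 15.42
position: [0.6181, 0.3003, 0.0655]
tool_rot: [0.003, 3.14, 0.001]
ft_force: [-0.3, -0.3, -2.5]
grip_width: 0.762
grip_force: 25.0
t 15.425 p [0.6181 0.3003 0.0655] x [-1.     0.002 -0.001] y [0.002 1.    0.001] z [ 0.001  0.001 -1.   ] f [-0.3 -0.3 -2.5] w 66.3 24.999799872748554 q [-0.66  0.48  0.23  1.51 -0.11  1.16  1.16]
```

View pics/ts7.png

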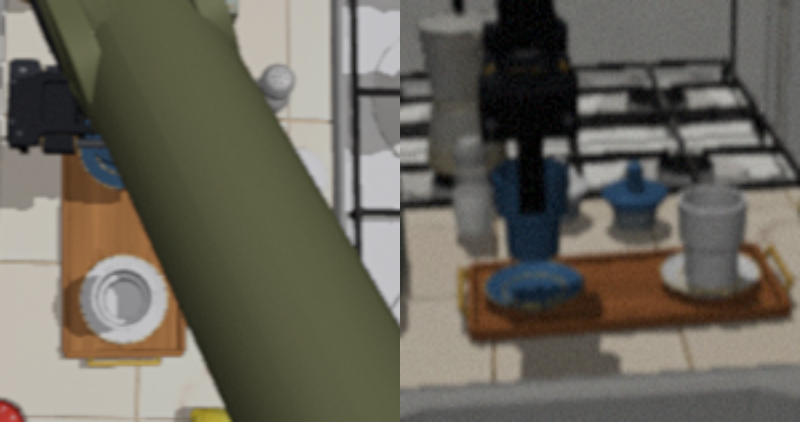

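The white cup sits in the middle of its saucer. The blue cup hangs level above the blue saucer. I'll lower it.

```bash
python3 -m handwheel '[[0.055,0,0,0.012,0,0,0],[0.055,0,0,0.01,0,0,0],[0.055,0,0,0.006,0,0,0],[0.055,0,0,0.002,0,0,0],[0.055,0,0,0.001,0,0,0],[0.055,0,0,0,0,0,0]]' 25|grep -E 'pos|ft'; for i in 1; do python3 -m handwheel '[[0.055,0,0,0.001,0,0,0],[0.055,0,0,0,0,0,0]]' 25 | grep -E 'posi|ft'; done
```

```text
position: [0.6177, 0.2999, 0.0341]
ft_force: [-1.9, -1.9, 2.4]
position: [0.6179, 0.2999, 0.034]
ft_force: [-4.1, -2.2, 7.2]
```

Contact. Back off slightly, release and rise.

```bash
python3 -m handwheel '[[0.055,0,0,-0.0012,0,0,0],[0.087,0,0,0,0,0,0],[0.087,0,0,0,0,0,0],[0.087,0,0,0,0,0,0],[0.087,0,0,-0.02,0,0,0],[0.087,0,0,-0.03,0,0,0],[0.087,0,0,-0.04,0,0,0],[0.087,0,0,-0.04,0,0,0],[0.05,0,0,0,0,0,0],[0.05,0,0,0,0,0,0],[0.05,0,0,0,0,0,0]]' 25|grep -E 'pos|ft'; python3 - <<'E'
from h import *
s,R=st(); snap('wrist','w8'); im,P=wcloud('w8'); h=cv2.cvtColor(im,cv2.COLOR_BGR2HSV).astype(int); b=(h[...,0]>95)&(h[...,0]<125)&(h[...,1]>90)
print('blue rim',circ(P,.618,.299,.045,.074,.086,b),'saucer',circ(P,.618,.299,.06,.0165,.024,b))
print('white rim',circ(P,.462,.295,.045,.074,.086))
print('ib lid',circ(P,.513,.15,.045,.026,.043,b),'knob',circ(P,.513,.15,.02,.045,.065)); print('iw lid',circ(P,.587,.124,.045,.026,.043),circ(P,.587,.124,.02,.045,.065)); print('shaker',circ(P,.675,.149,.04,.08,.1))
cv2.imwrite('pics/w8b.png',cv2.resize(im[110:290,30:400],(800,390)))
D=P-s['position']; m=(im.max(-1)<70)&(abs(D[...,0])<.02)&(abs(D[...,1])<.045)&(D[...,2]>-.03)&(D[...,2]<.06); print('tip',np.percentile(D[m][:,2],[1,5,20]))
E
```

```text
position: [0.6167, 0.2998, 0.1624]
ft_force: [-0.4, -0.1, -0.1]
t 17.9 p [0.6167 0.2998 0.1624] x [-1.     0.002  0.002] y [ 0.002  1.    -0.001] z [-0.002 -0.001 -1.   ] f [-0.4 -0.1 -0.1] w 65.0 0.0 q [-0.67  0.42  0.24  1.4  -0.1   1.34  1.14]
blue rim (932, array([0.6175, 0.3001, 0.0793]), array([0.6178, 0.2997]), 0.0332) saucer (1465, array([0.6102, 0.3003, 0.0187]), array([0.6197, 0.3   ]), 0.0424)
white rim (946, array([0.4614, 0.2943, 0.0792]), array([0.4625, 0.2944]), 0.0305)
ib lid (2087, array([0.5149, 0.1525, 0.0373]), array([0.515 , 0.1494]), 0.0337) knob (224, array([0.5148, 0.1508, 0.0578]), array([0.5146, 0.1489]), 0.0091)
iw lid (1599, array([0.5873, 0.1264, 0.037 ]), array([0.5815, 0.1263]), 0.0391) (208, array([0.588 , 0.1245, 0.0573]), array([0.5888, 0.1223]), 0.0091)
shaker 0
tip [0.02828808 0.03011199 0.03524271]
```

View pics/w8b.png

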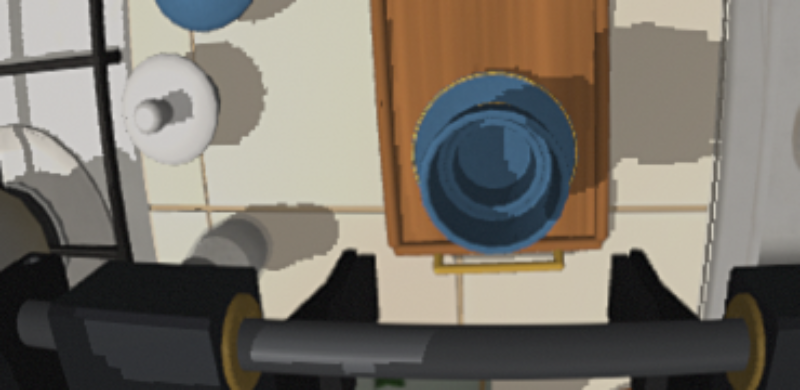

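Both cups are centred on their saucers. Next I go over the white infuser with the fingers nearly shut, to learn the tip height at knob width.

```bash
python3 -m handwheel '[[0.016,0.006,-0.035,0,0,0,0],[0.016,0.006,-0.036,0,0,0,0],[0.016,0.006,-0.035,0,0,0,0],[0.016,0.006,-0.036,0,0,0,0],[0.016,0.005,-0.035,0,0,0,0],[0.016,0,0,0,0,0,0],[0.016,0,0,0,0,0,0],[0.016,0,0,0,0,0,0],[0.016,0,0,0,0,0,0]]' 25|grep -E 'pos|ft'; python3 - <<'E'
from h import *
s,R=st(); snap('wrist','w9'); im,P=wcloud('w9'); cv2.imwrite('pics/w9b.png',cv2.resize(im[120:300,120:400],(700,450)))
D=P-s['position']; m=(im.max(-1)<70)&(abs(D[...,0])<.02)&(abs(D[...,1])<.035)&(D[...,2]>-.04)&(D[...,2]<.06); q=D[m]*1000; q=q[np.argsort(q[:,2])]; print('tip',np.round(q[:40:4]).tolist())
E
```

```text
position: [0.588, 0.1244, 0.1633]
ft_force: [0.5, 0.2, 0.2]
t 19.075 p [0.588  0.1244 0.1633] x [-1.  0.  0.] y [0. 1. 0.] z [-0.  0. -1.] f [0.5 0.2 0.2] w 16.2 0.0 q [-0.52  0.24  0.31  1.63 -0.07  1.28  1.38]
tip [[-9.0, -12.0, 26.0], [-9.0, 8.0, 27.0], [-9.0, 11.0, 27.0], [-11.0, -15.0, 28.0], [-9.0, -10.0, 28.0], [-9.0, 10.0, 28.0], [-9.0, 12.0, 29.0], [-9.0, -12.0, 29.0], [-11.0, 15.0, 29.0], [-10.0, 8.0, 30.0]]
```

View pics/w9b.png

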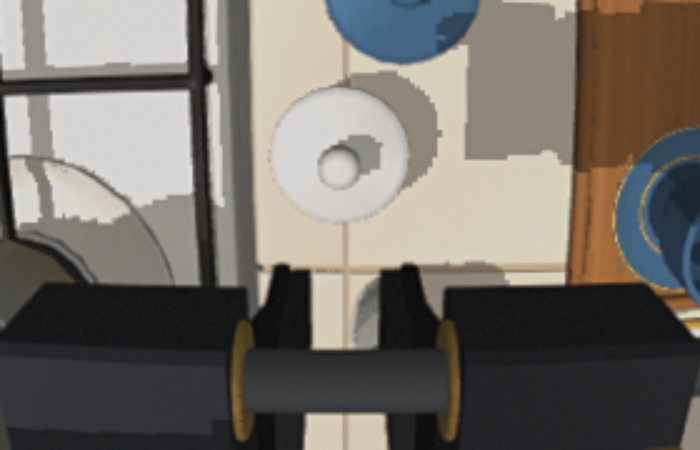

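```bash
python3 - <<'E'
from h import *
im,P=wcloud('w9'); print('knob',circ(P,.588,.123,.02,.045,.065),'lid',circ(P,.588,.123,.04,.03,.043))
print('other knob',circ(P,.514,.150,.02,.045,.065))
E
python3 -m handwheel '[[0.045,0,0,0.03,0,0,0],[0.045,0,0,0.04,0,0,0],[0.045,0,0,0.03,0,0,0],[0.045,0,0,0.02,0,0,0],[0.045,0,0,0,0,0,0]]' 25|grep -E 'pos|ft|wid'
python3 -m handwheel '[[0.045,0,0,0.005,0,0,0],[0.045,0,0,0,0,0,0]]' 15|grep -E 'pos|ft|wid'
```

```text
knob (245, array([0.5875, 0.1211, 0.0587]), array([0.5887, 0.1209]), 0.009) lid (2164, array([0.5867, 0.1211, 0.0374]), array([0.5888, 0.1214]), 0.0315)
other knob (239, array([0.5141, 0.1477, 0.0592]), array([0.5144, 0.1479]), 0.0089)
position: [0.5871, 0.1231, 0.0422]
ft_force: [-0.4, -0.4, 0.1]
grip_width: 0.51
position: [0.5888, 0.1234, 0.0394]
ft_force: [-0.8, 1.0, -0.5]
grip_width: 0.518
```

```bash
for i in 1 2 3 4; do python3 -m handwheel '[[0.045,0,0,0.0045,0,0,0],[0.045,0,0,0,0,0,0]]' 15|grep -E 'pos|ft'; done
```

```text
position: [0.5881, 0.1232, 0.034]
ft_force: [0.5, -0.5, -0.7]
position: [0.5878, 0.1231, 0.0291]
ft_force: [0.0, -0.2, 0.0]
position: [0.5878, 0.1231, 0.0246]
ft_force: [-0.5, 0.6, -1.0]
position: [0.5878, 0.1231, 0.0201]
ft_force: [-0.7, -0.4, 0.7]
```

```bash
python3 -m handwheel '[[0.045,0,0,0.002,0,0,0],[0.01,0,0,0,0,0,0],[0.01,0,0,0,0,0,0],[0.01,0,0,0,0,0,0],[0.01,0,0,0,0,0,0],[0.01,0,0,0,0,0,0]]' 20; python3 -m handwheel '[[0.01,0,0,-0.01,0,0,0],[0.01,0,0,-0.03,0,0,0],[0.01,0,0,-0.04,0,0,0],[0.01,0,0,-0.04,0,0,0],[0.01,0,0,-0.02,0,0,0],[0.01,0,0,0,0,0,0]]' 20; python3 - <<'E'
from h import *
s,R=st(); snap('wrist','w10'); snap('side','s10')
cv2.imwrite('pics/ws10.png',np.hstack([cv2.resize(load('w10')[0],(480,360)),cv2.resize(load('s10')[0][80:260,190:350],(320,360))]))
E
```

```text
time: 21.75
position: [0.5882, 0.123, 0.0186]
tool_rot: [0.003, 3.141, -0.0]
ft_force: [0.3, 0.1, 0.7]
grip_width: 0.191
grip_force: 20.0
time: 22.5
position: [0.5895, 0.1236, 0.161]
tool_rot: [0.003, 3.137, 0.002]
ft_force: [0.2, 0.8, -1.0]
grip_width: 0.191
grip_force: 20.0
t 22.5 p [0.5895 0.1236 0.161 ] x [-1.     0.002 -0.004] y [0.002 1.    0.002] z [ 0.004  0.002 -1.   ] f [ 0.2  0.8 -1. ] w 16.6 19.999918481335044 q [-0.52  0.24  0.31  1.64 -0.08  1.27  1.38]
```

View pics/ws10.png

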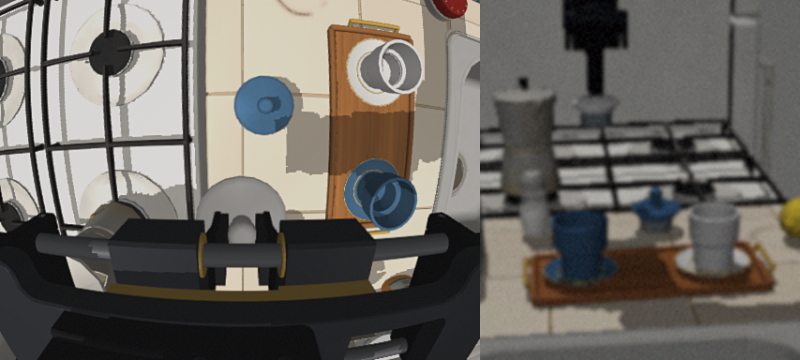

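```bash
python3 - <<'E'
from h import *
im,P=cloud('t7'); print('top t7 white rim',circ(P,.461,.295,.045,.072,.088))
snap('top','t10'); im,P=cloud('t10'); 
print('top t10 white rim',circ(P,.461,.295,.045,.072,.088),'blue',circ(P,.618,.300,.045,.072,.088))
im,P=cloud('top0'); print('top0 cup (act .4247?,.128)',circ(P,.4246,.128,.045,.094,.112))
im,P=wcloud('w10'); print('held lid',circ(P,.589,.123,.05,.168,.178),circ(P,.589,.123,.05,.172,.184)); 
print('white rim',circ(P,.461,.295,.045,.072,.088),'blue',circ(P,.618,.300,.045,.072,.088),'ib knob',circ(P,.513,.149,.02,.045,.065))
E
```

```text
top t7 white rim (182, array([0.4617, 0.2961, 0.0807]), array([0.4612, 0.2958]), 0.0303)
top t10 white rim (182, array([0.4617, 0.2962, 0.0806]), array([0.4612, 0.2958]), 0.0303) blue (208, array([0.6188, 0.3013, 0.08  ]), array([0.6174, 0.3013]), 0.0336)
top0 cup (act .4247?,.128) (222, array([0.4249, 0.1265, 0.1029]), array([0.4246, 0.1279]), 0.0304)
held lid (1586, array([0.5704, 0.1258, 0.1766]), array([0.5869, 0.1226]), 0.0308) (3445, array([0.5735, 0.1227, 0.178 ]), array([0.5869, 0.1226]), 0.0308)
white rim (842, array([0.4606, 0.2933, 0.0772]), array([0.4607, 0.2938]), 0.0307) blue (800, array([0.616 , 0.2989, 0.0769]), array([0.6169, 0.299 ]), 0.034) ib knob (247, array([0.5127, 0.1476, 0.0574]), array([0.5125, 0.1482]), 0.0091)
```

```bash
python3 -m handwheel '[[0.01,0.0214,0.0287,0,0,0,0],[0.01,0.0214,0.0287,0,0,0,0],[0.01,0.0214,0.0287,0,0,0,0],[0.01,0.0214,0.0287,0,0,0,0],[0.01,0.0214,0.0287,0,0,0,0],[0.01,0.0214,0.0287,0,0,0,0],[0.01,0,0,0.02,0,0,0],[0.01,0,0,0.015,0,0,0],[0.01,0,0,0,0,0,0],[0.01,0,0,0,0,0,0]]' 20 |grep -E 'wid'; python3 - <<'E'
from h import *
s,R=st(); snap('wrist','w11'); snap('top','t11'); z=s['position'][2]-.0156
im,P=wcloud('w11'); print('lid',circ(P,.461,.295,.05,z+.026,z+.038),'tray/cup rim',circ(P,.461,.295,.045,.072,.088)); im,P=cloud('t11');print('top lid',circ(P,.461,.295,.05,z+.024,z+.038))
cv2.imwrite('pics/t11b.png',cv2.resize(im[150:290,180:320],(560,560)))
E
```

```text
grip_width: 0.193
t 23.9 p [0.4606 0.2951 0.1236] x [-1.     0.003 -0.   ] y [ 0.003  1.    -0.   ] z [ 0. -0. -1.] f [ 0.6  0.3 -1.6] w 16.8 19.99992925208062 q [-0.77  0.15  0.16  1.81 -0.03  1.18  0.97]
lid (3387, array([0.4457, 0.2948, 0.1429]), array([0.4576, 0.2945]), 0.0308) tray/cup rim (517, array([0.4408, 0.2948, 0.0799]), array([0.4565, 0.2949]), 0.0294)
top lid 0
```

```bash
python3 - <<'E'
from h import *
im,P=wcloud('w11'); z=.108
def front(z0,z1,r):
    m=(P[...,2]>z0)&(P[...,2]<z1)&(abs(P[...,1]-.294)<.006)&(P[...,0]>.40)&(P[...,0]<.5)
    q=P[m]; x=q[:,0].min(); 
    m=(P[...,2]>z0)&(P[...,2]<z1)&(abs(P[...,1]-.294)<.045)&(P[...,0]>.40)&(P[...,0]<.47); y=P[m][:,1]
    print('front x',x,'-> centre',x+r,'y range',y.min(),y.max(),(y.min()+y.max())/2, P[m][:,0].max())
front(.133,.147,.031); front(.074,.086,.0305)
im,P=wcloud('w10'); m=(P[...,2]>.17)&(P[...,2]<.185)&(abs(P[...,1]-.123)<.006)&(P[...,0]>.53)&(P[...,0]<.6); print('w10 lid front centre',P[m][:,0].min()+.031)
E
```

```text
front x 0.4301026330077249 -> centre 0.4611026330077249 y range 0.26380547547084343 0.32525613714192375 0.2945308063063836 0.46932629550968197
front x 0.43197004475283285 -> centre 0.4624700447528328 y range 0.2656426031313117 0.32422988012690823 0.29493624162911 0.4576097252015932
w10 lid front centre 0.5885926714774203
```

```bash
python3 -m handwheel '[[0.01,-0.0007,0.0004,0.012,0,0,0],[0.01,0,0,0.012,0,0,0],[0.01,0,0,0.01,0,0,0],[0.01,0,0,0.006,0,0,0],[0.01,0,0,0,0,0,0]]' 20 |grep -E 'pos|ft'; for i in 1 2 3;do python3 -m handwheel '[[0.01,0,0,0.003,0,0,0],[0.01,0,0,0,0,0,0]]' 20 |grep -E 'pos|ft';done
```

```text
position: [0.4604, 0.2958, 0.0829]
ft_force: [0.7, 0.3, -1.0]
position: [0.4608, 0.2961, 0.0807]
ft_force: [0.2, 0.2, -1.3]
position: [0.4607, 0.296, 0.0774]
ft_force: [-0.3, -0.0, -1.1]
position: [0.4606, 0.2959, 0.0743]
ft_force: [-0.6, -1.0, -0.4]
```

```bash
for i in 1 2 3;do python3 -m handwheel '[[0.01,0,0,0.002,0,0,0],[0.01,0,0,0,0,0,0]]' 20 |grep -E 'pos|ft';done
```

```text
position: [0.4607, 0.2959, 0.0724]
ft_force: [-0.1, 1.0, -0.8]
position: [0.4607, 0.2959, 0.0704]
ft_force: [-0.1, -0.4, -0.7]
position: [0.4606, 0.296, 0.0684]
ft_force: [0.2, -0.1, -1.5]
```

```bash
for i in 1 2;do python3 -m handwheel '[[0.01,0,0,0.001,0,0,0],[0.01,0,0,0,0,0,0]]' 20 |grep -E 'pos|ft';done
```

```text
position: [0.4609, 0.2961, 0.0677]
ft_force: [0.8, -0.5, 1.0]
position: [0.4613, 0.2964, 0.0674]
ft_force: [-1.2, -1.2, 4.3]
```

```bash
python3 -m handwheel '[[0.01,0,0,-0.001,0,0,0],[0.045,0,0,0,0,0,0],[0.045,0,0,0,0,0,0],[0.045,0,0,0,0,0,0],[0.045,0,0,-0.02,0,0,0],[0.045,0,0,-0.04,0,0,0],[0.045,0,0,-0.04,0,0,0],[0.045,0,0,0,0,0,0]]' 20 |grep -E 'wid|ft'; python3 -m handwheel '[[0.045,-0.013,-0.036,0,0,0,0],[0.045,-0.013,-0.037,0,0,0,0],[0.045,-0.013,-0.036,0,0,0,0],[0.045,-0.013,-0.037,0,0,0,0],[0.045,0,0,0.03,0,0,0],[0.045,0,0,0.02,0,0,0],[0.045,0,0,0,0,0,0],[0.045,0,0,0,0,0,0]]' 20 |grep -E 'wid|ft';python3 - <<'E'
from h import *
s,R=st(); snap('wrist','w12'); snap('side','s12'); snap('top','t12')
im,P=wcloud('w12');print('ib knob',circ(P,.513,.149,.02,.045,.065));
for z in (.079,.083,.087): print('w lid',circ(P,.461,.295,.05,z,z+.004))
im,P=cloud('t12'); print('knob',circ(P,.461,.295,.02,.095,.12),'wlid',circ(P,.461,.295,.05,.075,.094))
cv2.imwrite('pics/ws12.png',np.hstack([cv2.resize(load('t12')[0][140:270,200:330],(400,400)),cv2.resize(load('s12')[0][140:260,220:340],(400,400))]))
E
```

```text
ft_force: [0.7, 0.0, -0.5]
grip_width: 0.521
ft_force: [-0.2, -0.1, -0.6]
grip_width: 0.513
t 28.625 p [0.5127 0.1501 0.1178] x [-1.     0.002 -0.   ] y [0.002 1.    0.   ] z [ 0.  0. -1.] f [-0.2 -0.1 -0.6] w 44.7 0.0 q [-0.6   0.13  0.29  1.85 -0.04  1.17  1.27]
ib knob (335, array([0.5129, 0.1484, 0.0592]), array([0.5144, 0.1484]), 0.0091)
w lid (154, array([0.4623, 0.2713, 0.0812]), array([0.462 , 0.2953]), 0.032)
w lid (1466, array([0.4599, 0.2889, 0.0857]), array([0.4616, 0.2947]), 0.0316)
w lid (1314, array([0.4607, 0.2907, 0.0881]), array([0.4612, 0.2948]), 0.028)
knob (61, array([0.4602, 0.2964, 0.1092]), array([0.4604, 0.2965]), 0.0088) wlid (630, array([0.46  , 0.2965, 0.0874]), array([0.4604, 0.2964]), 0.0311)
```

View pics/ws12.png

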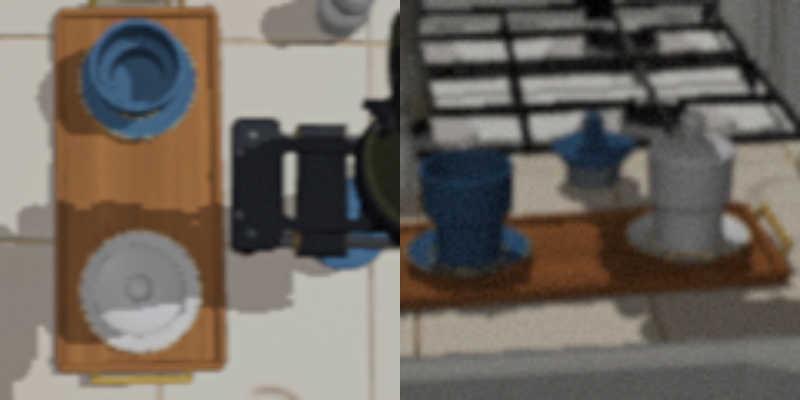

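White infuser is seated level. Now grasp the blue one.

```bash
python3 -m handwheel '[[0.045,-0.0006,0.0003,0.03,0,0,0],[0.045,0,0,0.03,0,0,0],[0.045,0,0,0.025,0,0,0],[0.045,0,0,0.01,0,0,0],[0.045,0,0,0.004,0,0,0],[0.045,0,0,0,0,0,0]]' 20 |grep -E 'pos|ft'; python3 -m handwheel '[[0.01,0,0,0,0,0,0],[0.01,0,0,0,0,0,0],[0.01,0,0,0,0,0,0],[0.01,0,0,0,0,0,0],[0.01,0,0,0,0,0,0]]' 20; python3 - <<'E'
from h import *
im,P=wcloud('w12'); im2,P2=cloud('t12')
print('blue rim w',circ(P,.618,.300,.045,.072,.088),'top',circ(P2,.618,.300,.045,.072,.088))
E
```

```text
position: [0.5138, 0.1505, 0.0194]
ft_force: [0.2, -0.9, -0.1]
time: 30.15
position: [0.5133, 0.1501, 0.0188]
tool_rot: [0.003, 3.141, -0.0]
ft_force: [1.0, -1.1, 0.6]
grip_width: 0.19
grip_force: 20.0
blue rim w 0 top (213, array([0.6185, 0.3011, 0.0799]), array([0.617 , 0.3011]), 0.0335)
```

```bash
python3 -m handwheel '[[0.01,0,0,-0.01,0,0,0],[0.01,0,0,-0.04,0,0,0],[0.01,0,0,-0.05,0,0,0],[0.01,0,0,-0.04,0,0,0],[0.01,-0.0207,0.0301,0,0,0,0],[0.01,-0.0207,0.0301,0,0,0,0],[0.01,-0.0207,0.0301,0,0,0,0],[0.01,-0.0207,0.0301,0,0,0,0],[0.01,-0.0207,0.0301,0,0,0,0],[0.01,0,0,0.02,0,0,0],[0.01,0,0,0.015,0,0,0],[0.01,0,0,0,0,0,0]]' 20 |grep -E 'pos|wid'; python3 -m handwheel '[[0.01,0,0,0,0,0,0]]' 20 |grep -E 'ft'; python3 - <<'E'
from h import *
s,R=st(); snap('wrist','w13')
im,P=wcloud('w13'); z=s['position'][2]-.0158
def front(z0,z1,r):
    m=(P[...,2]>z0)&(P[...,2]<z1)&(abs(P[...,1]-.299)<.006)&(P[...,0]>.56)&(P[...,0]<.65)
    x=P[m][:,0].min()
    m=(P[...,2]>z0)&(P[...,2]<z1)&(abs(P[...,1]-.299)<.05)&(P[...,0]>.56)&(P[...,0]<.63); y=P[m][:,1]
    print('centre x',x+r,'y',y.min(),y.max(),(y.min()+y.max())/2)
front(z+.026,z+.038,.034); front(.075,.086,.0335)
E
```

```text
position: [0.6153, 0.2985, 0.1214]
grip_width: 0.187
ft_force: [0.7, 0.4, -1.6]
t 31.775 p [0.617  0.2997 0.1242] x [-1.     0.003 -0.   ] y [0.003 1.    0.   ] z [ 0.  0. -1.] f [ 0.7  0.4 -1.6] w 16.8 19.999805779661983 q [-0.67  0.44  0.24  1.45 -0.11  1.26  1.15]
centre x 0.6177568983074815 y 0.2659655275761491 0.33231856318257613 0.2991420453793626
centre x 0.6185200775454239 y 0.26855050349215037 0.3329243819280548 0.3007374427101026
```

```bash
python3 -m handwheel '[[0.01,-0.0002,0.0011,0.012,0,0,0],[0.01,0,0,0.012,0,0,0],[0.01,0,0,0.01,0,0,0],[0.01,0,0,0.006,0,0,0],[0.01,0,0,0,0,0,0]]' 20 |grep -E 'pos|ft'; for i in 1 2 3;do python3 -m handwheel '[[0.01,0,0,0.003,0,0,0],[0.01,0,0,0,0,0,0]]' 20 |grep -E 'pos|ft';done
```

```text
position: [0.6167, 0.3014, 0.0827]
ft_force: [0.8, 0.7, -0.9]
position: [0.6172, 0.3017, 0.0807]
ft_force: [-0.1, 0.2, -1.3]
position: [0.6169, 0.3016, 0.0774]
ft_force: [-0.2, 0.2, -1.3]
position: [0.6169, 0.3015, 0.0742]
ft_force: [0.3, -0.5, -1.3]
```

```bash
for i in 1 2 3 ;do python3 -m handwheel '[[0.01,0,0,0.002,0,0,0],[0.01,0,0,0,0,0,0]]' 20 |grep -E 'pos|ft';done;  python3 -m handwheel '[[0.01,0,0,0.001,0,0,0],[0.01,0,0,0,0,0,0]]' 20 |grep -E 'pos|ft'
```

```text
position: [0.617, 0.3016, 0.0724]
ft_force: [0.4, -0.1, -1.7]
position: [0.617, 0.3016, 0.0704]
ft_force: [-0.2, -0.4, -1.2]
position: [0.617, 0.3016, 0.0684]
ft_force: [-1.0, 0.0, -1.6]
position: [0.6173, 0.3017, 0.068]
ft_force: [-0.5, 0.5, 0.9]
```

```bash
python3 -m handwheel '[[0.01,0,0,0.0008,0,0,0],[0.01,0,0,-0.0005,0,0,0],[0.045,0,0,0,0,0,0],[0.045,0,0,0,0,0,0],[0.045,0,0,0,0,0,0],[0.045,0,0,-0.02,0,0,0],[0.045,0,0,-0.04,0,0,0],[0.045,0,0,-0.045,0,0,0],[0.045,0,0,0,0,0,0]]' 20 |grep -E 'pos|wid|ft'; python3 -m handwheel '[[0.07,-0.014,-0.037,0,0,0,0],[0.07,-0.014,-0.038,0,0,0,0],[0.07,-0.014,-0.037,0,0,0,0],[0.07,-0.014,-0.038,0,0,0,0],[0.07,0,0,0,0,0,0],[0.07,0,0,0,0,0,0],[0.07,0,0,0,0,0,0]]' 20 |grep -E 'wid|ft';python3 - <<'E'
from h import *
s,R=st(); snap('wrist','w14'); snap('side','s14'); snap('top','t14')
im,P=wcloud('w14');print('shaker',circ(P,.674,.149,.04,.079,.1),circ(P,.674,.149,.04,.06,.077));
for z in (.079,.083,.087): print('b lid',circ(P,.618,.3,.05,z,z+.004))
im,P=cloud('t14'); print('knob',circ(P,.618,.301,.02,.095,.12),'blid',circ(P,.618,.3,.05,.075,.094),circ(P,.461,.295,.02,.095,.12))
cv2.imwrite('pics/ws14.png',np.hstack([cv2.resize(load('w14')[0],(480,400)),cv2.resize(load('s14')[0][140:250,210:320],(320,400))]))
E
```

```text
position: [0.6202, 0.3029, 0.1793]
ft_force: [-0.4, 0.3, -0.1]
grip_width: 0.514
ft_force: [0.2, -0.5, 0.3]
grip_width: 0.801
t 36.2 p [0.6722 0.1537 0.1722] x [-1.    -0.001  0.   ] y [-0.001  1.     0.001] z [-0.     0.001 -1.   ] f [ 0.2 -0.5  0.3] w 69.7 0.0 q [-0.48  0.42  0.3   1.38 -0.13  1.36  1.39]
shaker (923, array([0.6735, 0.1473, 0.0887]), array([0.676 , 0.1473]), 0.0172) (122, array([0.6627, 0.1482, 0.0662]), array([0.6725, 0.1473]), 0.0169)
b lid (138, array([0.6151, 0.2774, 0.0814]), array([0.6176, 0.3004]), 0.0344)
b lid (1677, array([0.6169, 0.2964, 0.0856]), array([0.6176, 0.3006]), 0.0345)
b lid (892, array([0.6176, 0.2974, 0.0878]), array([0.6178, 0.2987]), 0.0306)
knob (58, array([0.6156, 0.3024, 0.1088]), array([0.6164, 0.3026]), 0.0087) blid (707, array([0.6155, 0.3024, 0.0872]), array([0.6168, 0.3023]), 0.0341) (61, array([0.4602, 0.2964, 0.1091]), array([0.4604, 0.2963]), 0.0089)
```

View pics/ws14.png

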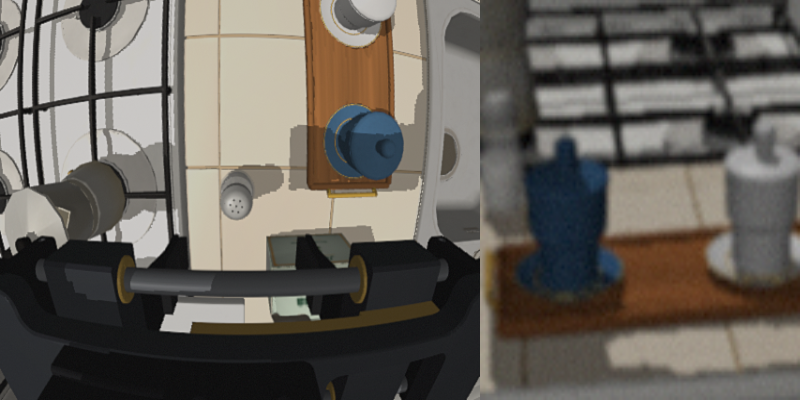

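```bash
python3 - <<'E'
from h import *
for f,c in(('top0',cloud),('w14',wcloud)):
    im,P=c(f); g=(P[...,1]>.15)&(P[...,1]<.33)&(P[...,2]>.03)&(P[...,0]>.70)&(P[...,0]<.85)&(P[...,2]<.145)&(im[...,1]>90); print(np.percentile(P[g],[0.5,2,50],axis=0))
E
python3 -m handwheel '[[0.07,-0.0028,-0.0045,0,0,0,0],[0.07,0,0,0.03,0,0,0],[0.07,0,0,0.03,0,0,0],[0.07,0,0,0.02,0,0,0],[0.07,0,0,0,0,0,0]]' 20 |grep -E 'pos|ft'
```

```text
[[0.73887096 0.15026675 0.05291108]
 [0.74028835 0.15274682 0.05816774]
 [0.76557785 0.25167725 0.10070883]]
[[0.73860694 0.15022795 0.0373772 ]
 [0.73927871 0.15147244 0.04475768]
 [0.77258148 0.20247955 0.10925146]]
position: [0.6744, 0.1467, 0.0904]
ft_force: [1.2, -0.2, 0.5]
```

```bash
python3 -m handwheel '[[0.07,0,0.002,0,0,0,0],[0.07,0,0,0,0,0,0],[0.07,0,0,0.02,0,0,0],[0.07,0,0,0.02,0,0,0],[0.07,0,0,0.01,0,0,0],[0.07,0,0,0.005,0,0,0],[0.07,0,0,0.003,0,0,0],[0.07,0,0,0,0,0,0]]' 15 |grep -E 'pos|ft'; python3 -m handwheel '[[0.035,0,0,0,0,0,0],[0.035,0,0,0,0,0,0],[0.035,0,0,0,0,0,0],[0.035,0,0,0,0,0,0],[0.035,0,0,0,0,0,0]]' 15
```

```text
position: [0.6759, 0.1491, 0.0345]
ft_force: [-0.0, 0.3, 0.3]
time: 38.6
position: [0.6756, 0.149, 0.0343]
tool_rot: [0.003, 3.141, 0.0]
ft_force: [0.0, 0.2, 0.0]
grip_width: 0.418
grip_force: 0.2
```

```bash
python3 - <<'E'
from h import *
s,R=st(); snap('wrist','w15'); snap('side','s15')
im,P=wcloud('w15'); D=P-s['position']; m=(im.max(-1)<60)&(abs(D[...,0])<.02)&(abs(D[...,1])<.05)&(D[...,2]>-.04)&(D[...,2]<.08); q=D[m]*1000; q=q[np.argsort(q[:,2])]; print(np.round(q[:60:6]).tolist())
g=(abs(D[...,0])<.03)&(abs(D[...,1])<.022)&(P[...,2]>.04)&(im.max(-1)>70);print('shaker',circ(P,.675,.149,.03,.078,.1,g),circ(P,.675,.149,.03,.06,.077,g),circ(P,.675,.149,.03,.03,.06,g))
cv2.imwrite('pics/ws15.png',np.hstack([cv2.resize(load('w15')[0][180:300,180:340],(480,360)),cv2.resize(load('s15')[0][130:220,190:270],(320,360))]))
E
```

```text
t 38.6 p [0.6756 0.149  0.0343] x [-1.     0.002 -0.   ] y [0.002 1.    0.   ] z [ 0.  0. -1.] f [0.  0.2 0. ] w 36.4 0.159031863695418 q [-0.46  0.53  0.28  1.52 -0.16  1.12  1.42]
[[-9.0, 22.0, 27.0], [-9.0, -23.0, 27.0], [-10.0, 21.0, 28.0], [-10.0, 18.0, 29.0], [-9.0, 18.0, 29.0], [-11.0, -25.0, 29.0], [-10.0, -20.0, 30.0], [-10.0, -20.0, 30.0], [-8.0, 18.0, 30.0], [-9.0, 18.0, 30.0]]
shaker (1580, array([0.6657, 0.1477, 0.087 ]), array([0.6776, 0.1487]), 0.0197) (459, array([0.6629, 0.1472, 0.0647]), array([0.6741, 0.1488]), 0.0192) (973, array([0.6612, 0.148 , 0.0503]), array([0.6729, 0.1478]), 0.0206)
```

View pics/ws15.png

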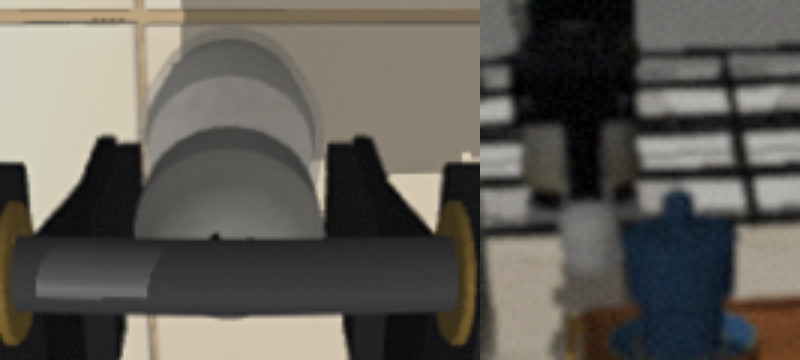

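```bash
python3 -m handwheel '[[0.03,0,0,0,0,0,0],[0.03,0,0,0,0,0,0],[0.03,0,0,0,0,0,0]]' 12
```

```text
time: 39.08
position: [0.6757, 0.1488, 0.0343]
tool_rot: [0.003, 3.141, -0.0]
ft_force: [0.7, 0.1, 1.3]
grip_width: 0.381
grip_force: 11.9
```

```bash
python3 -m handwheel '[[0.03,0,0,0,0,0,0],[0.03,0,0,0,0,0,0],[0.03,0,0,-0.01,0,0,0],[0.03,0,0,-0.02,0,0,0],[0.03,0,0,-0.03,0,0,0],[0.03,0,0,-0.03,0,0,0],[0.03,0,0,-0.03,0,0,0],[0.03,0,0,0,0,0,0]]' 25; python3 -m handwheel '[[0.03,0.027,0,0,0,0,0],[0.03,0.027,0.01,0,0,0,0],[0.03,0.027,0.02,0,0,0,0],[0.03,0.027,0.03,0,0,0,0],[0.03,0.027,0.03,0,0,0,0],[0.03,0,0.03,0,0,0,0],[0.03,0,0.029,0,0,0,0],[0.03,0,0,0,0,0,0],[0.03,0,0,0,0,0,0]]' 25; python3 - <<'E'
from h import *
s,R=st(); snap('wrist','w16'); snap('side','s16')
im,P=wcloud('w16'); z=s['position'][2]-.0313; D=P-s['position']
m=(im.max(-1)>75)&(abs(D[...,1])<.024)&(abs(D[...,0])<.04)&(D[...,2]<.056)&(D[...,2]>-.03); q=P[m]
for a in np.arange(0,.09,.01):
    k=q[(q[:,2]>z+a)&(q[:,2]<z+a+.01)]; print(round(a,2),len(k), np.round([k[:,0].min(),k[:,1].min(),k[:,1].max()],4) if len(k) else '')
cv2.imwrite('pics/ws16.png',np.hstack([cv2.resize(load('w16')[0],(480,360)),cv2.resize(load('s16')[0][100:250,210:360],(320,360))]))
E
```

```text
time: 40.08
position: [0.678, 0.1496, 0.1592]
tool_rot: [0.003, 3.134, 0.004]
ft_force: [-0.2, -0.7, -1.6]
grip_width: 0.382
grip_force: 24.7
time: 41.2
position: [0.5408, 0.2971, 0.1537]
tool_rot: [-0.004, -3.141, 0.002]
ft_force: [-0.1, -0.7, -1.5]
grip_width: 0.382
grip_force: 24.7
t 41.2 p [0.5408 0.2971 0.1537] x [-1.     0.002  0.001] y [ 0.002  1.    -0.001] z [-0.001 -0.001 -1.   ] f [-0.1 -0.7 -1.5] w 33.2 24.706121594153956 q [-0.72  0.27  0.21  1.6  -0.06  1.27  1.07]
0.0 45 [0.5215 0.2808 0.3124]
0.01 87 [0.5205 0.2798 0.3132]
0.02 135 [0.5197 0.276  0.3156]
0.03 405 [0.5196 0.2746 0.317 ]
0.04 454 [0.5207 0.2763 0.3154]
0.05 491 [0.5221 0.2748 0.3131]
0.06 262 [0.524  0.28   0.3124]
0.07 149 [0.5244 0.2805 0.3125]
0.08 893 [0.5243 0.2806 0.3124]
```

View pics/ws16.png

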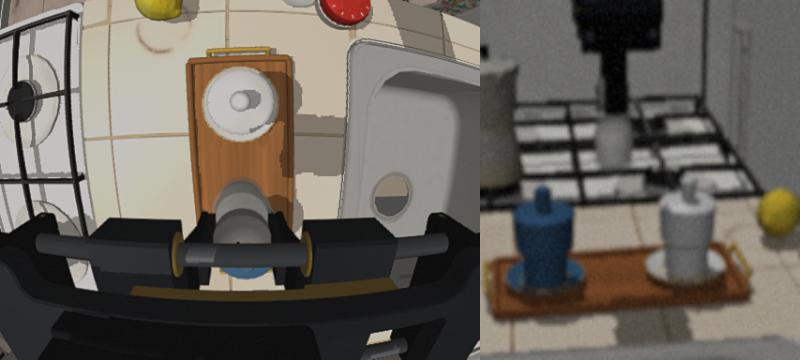

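The shaker hangs upright midway between the cups, gripped at its narrow neck. I'll lower it between them.

```bash
python3 -m handwheel '[[0.03,0.0005,0.0008,0.03,0,0,0],[0.03,0,0,0.03,0,0,0],[0.03,0,0,0.02,0,0,0],[0.03,0,0,0.015,0,0,0],[0.03,0,0,0.01,0,0,0],[0.03,0,0,0.004,0,0,0],[0.03,0,0,0,0,0,0],[0.03,0,0,0,0,0,0]]' 25|grep -E 'pos|ft'; for i in 1 2 3; do python3 -m handwheel '[[0.03,0,0,0.001,0,0,0],[0.03,0,0,0,0,0,0]]' 25|grep -E 'pos|ft'; done
```

```text
position: [0.5409, 0.2994, 0.046]
ft_force: [0.8, 0.1, -0.6]
position: [0.5405, 0.2992, 0.0445]
ft_force: [-0.3, 0.1, -1.4]
position: [0.5403, 0.2991, 0.0432]
ft_force: [0.7, -0.6, -0.0]
position: [0.5403, 0.2991, 0.0421]
ft_force: [0.0, -0.2, -0.4]
```

```bash
python3 -m handwheel '[[0.03,0,-0.0008,0,0,0,0],[0.03,0,0,0,0,0,0]]' 25|grep -E 'pos|ft';for i in 1 2 3; do python3 -m handwheel '[[0.03,0,0,0.0008,0,0,0],[0.03,0,0,0,0,0,0]]' 25|grep -E 'pos|ft'; done
```

```text
position: [0.5405, 0.2981, 0.0423]
ft_force: [0.8, -0.5, -1.1]
position: [0.5403, 0.2983, 0.0414]
ft_force: [-0.1, -0.4, -1.3]
position: [0.5403, 0.2982, 0.0406]
ft_force: [-0.6, -0.0, -2.1]
position: [0.5406, 0.2983, 0.0403]
ft_force: [0.3, -0.3, 1.2]
```

```bash
python3 -m handwheel '[[0.065,0,0,0,0,0,0],[0.065,0,0,0,0,0,0],[0.065,0,0,0,0,0,0],[0.065,0,0,0,0,0,0],[0.065,0,0,-0.02,0,0,0],[0.065,0,0,-0.03,0,0,0],[0.065,0,0,-0.04,0,0,0],[0.065,0,0,-0.04,0,0,0],[0.065,0,0,0,0,0,0]]' 20|grep -E 'pos|ft';python3 -m handwheel '[[0.065,0,-0.04,-0.01,0,0,0],[0.065,0,-0.04,-0.01,0,0,0],[0.065,0,-0.04,0,0,0,0],[0.065,0,-0.04,0,0,0,0],[0.065,0,-0.04,0,0,0,0],[0.065,0,0,0,0,0,0],[0.065,0,0,0,0,0,0],[0.065,0,0,0,0,0,0]]' 20|grep -E 'pos|ft'; python3 - <<'E'
from h import *
st(); snap('side','s17'); snap('top','t17')
im,P=cloud('t17')
for n,x,y in(('w',.461,.296),('b',.617,.301)): print(n,'knob',circ(P,x,y,.02,.095,.12),'lid',circ(P,x,y,.04,.075,.094))
print('shaker',circ(P,.54,.298,.03,.085,.12))
im0,P0=cloud('top0')
for Q in (P0,P): print('timer',circ(Q,.332,.418,.04,.04,.06),'box',circ(Q,.77,.24,.08,.11,.14))
cv2.imwrite('pics/ts17.png',np.hstack([cv2.resize(load('t17')[0][90:300,180:340],(400,500)),cv2.resize(load('s17')[0][130:250,200:320],(400,500))]))
E
```

```text
position: [0.5431, 0.2996, 0.1758]
ft_force: [0.4, 0.5, -0.3]
position: [0.5397, 0.0999, 0.1898]
ft_force: [0.5, 0.4, -0.5]
t 46.175 p [0.5397 0.0999 0.1898] x [-1.    -0.001  0.   ] y [-0.001  1.     0.   ] z [-0.  0. -1.] f [ 0.5  0.4 -0.5] w 64.7 0.0 q [-0.54  0.11  0.33  1.73 -0.04  1.32  1.37]
w knob (61, array([0.4602, 0.2964, 0.109 ]), array([0.4604, 0.2964]), 0.0088) lid (630, array([0.4599, 0.2965, 0.0875]), array([0.4604, 0.2965]), 0.0311)
b knob (58, array([0.6155, 0.3024, 0.109 ]), array([0.6166, 0.3024]), 0.0087) lid (711, array([0.6154, 0.3023, 0.0873]), array([0.6171, 0.3024]), 0.0343)
shaker (208, array([0.5389, 0.2986, 0.0954]), array([0.54  , 0.2987]), 0.0172)
timer (636, array([0.3322, 0.4179, 0.0472]), array([0.3317, 0.4186]), 0.0305) box (481, array([0.7726, 0.2456, 0.1169]), array([0.7733, 0.2451]), 0.0535)
timer (640, array([0.3322, 0.4179, 0.0472]), array([0.3319, 0.4185]), 0.0308) box (484, array([0.7725, 0.2447, 0.1169]), array([0.7747, 0.2451]), 0.0534)
```

View pics/ts17.png

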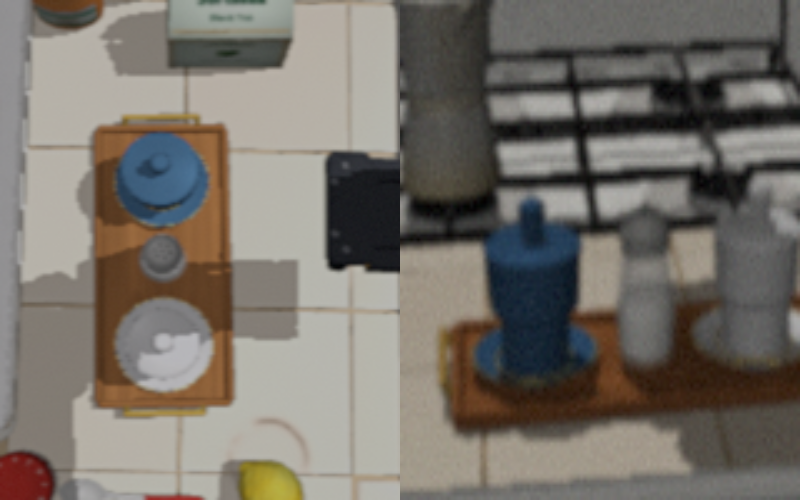

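```bash
python3 -c "
from bench import ctrl
print(ctrl.close_job())"
```

```text
the job is handed in; nothing more can be done
None
```

The tea tray is laid and the job handed in at about 46 s: both cups stand centred on their own saucers, each matching infuser is seated with its lid level, and the shaker is midway between the saucers; the last camera check showed nothing tipped, and the tea box and kitchen timer unmoved.

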